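# Lay the cap plates on their pedestals for welding

### The arm

A 7-joint arm with a two-finger parallel gripper is mounted at the origin on the work surface. World frame = base frame: x ahead of the robot, y to its left, z up, the work surface at z = 0. Lengths are in m, angles in degrees, forces in N, time in s.
With the tool pointing down it reaches from about 0.35 to 0.9 m from the base axis. Payload 19.9 kg.
Tool frame: the origin (TCP) lies midway between the tips of the shut fingers; the grasp point (between the pads) lies 19 mm behind it; x points along the fingers, y is the direction in which the jaws open and shut, and the axes are right-handed (so a half turn about x gives the same grasp; the last joint's range is limited). The gripper opens to 85 mm and grips with 20 to 120 N. Pads are 22 mm wide; open, the fingers measure 114 mm over their backs; the gripper's body (76 mm by 85 mm) begins 54 mm behind the grasp point. The pads swing forward as they close: fully open they stand 13 mm farther back than shut.
Start: joints at [62.137, 23.915, -0.59, 92.452, 0.269, 63.638, -3.037], TCP at [0.269, -0.564, 0.231] pointing down, gripper open.
Joint ranges: [-161.28, 161.28], [-22.2, 115.67], [-73.04, 71.86], [3.21, 147.25], [-68.34, 248.33], [10.77, 114.83], [-161.83, 161.83]. Speed limits (degrees/s): [108.29, 108.29, 136.94, 136.94, 172.46, 172.46, 172.46].

### API

Orientations are given as [roll, pitch, yaw] about the fixed x, y, z axes, in that order (R = Rz(yaw) Ry(pitch) Rx(roll)).
In Python, from plant import robot gives the robot as it stands. The module is installed in compiled form; this text tells all that it offers.
- The arm moves only by the tool move_arm, never from a script. Its argument "moves" is a list of rows, each a list of 4 numbers: the shift along the tool's x, y, z in mm, then the turn about the tool's x in degrees. In form: [[x, y, z, turn], ...]. A call has 1 to 20 rows; each row is the pose to reach, as a shift and turn from the pose commanded when the call began, along the tool's axes at that moment; what a row does not reach only later rows make up. A row lasts 1/8 s, in which the tool goes at most 62.5 mm and 10.7 degrees, less where a joint would pass 70% of its speed; a pose out of reach is approached as far as the arm can. A call with a gripper value outside its range is refused whole. "claw" is the gripper command: -1 is shut, 1 is fully open, values between are in proportion, set as the call begins (left out, the last holds). The fingers move at their own pace and stop on an object; "newtons" is the grip in N (left out, the last holds). Time passes only in rows, so rows that repeat a pose let the fingers close. It gives the time, the measured TCP pose, the force and the opening at its end, in the units of the state.
- robot.get_obs(): the state, without advancing time (a new reading comes with each control period).
- robot.snapshot(name): name is "side" or "top" or "wrist"; returns a dict with "frame" (400x640x3 uint8, red, green, blue), "intrinsics" (3x3 intrinsics, pixels), "rvec" (rotation vector, rad) and "tvec" (3), from world to camera coordinates, as OpenCV has them. Camera axes: x right, y down, z forward; pixel columns grow to the right and rows downward; lengths in m; the calibration is good to about 2 mm. A picture is of the moment at which its call begins. There is no depth.
- robot.job_done(): hands the job in, once; it reports no verdict.
The state is a dict: "clock": time; "joints": joint angles; "qd": joint speeds; "tau": joint torques, N m; "tcp_pos": TCP position; "eef_rot": TCP orientation; "contact_force": force on the tool from outside, world axes, zero at the start; "wrist_torque": the same for the moment, N m; "finger_gap": finger opening in m.
Only numpy, scipy, OpenCV 4.12 (cv2) and the standard library are available. Lean on these libraries where they do the work, as an engineer would, in place of code of your own. Each camera call takes 0.05 s, during which the arm holds its last target.

### The job

Get the five pedestals ready for tack welding: take the two piles of steel cap plates apart and lay each plate flat on the open top of the post whose section it matches (long plate on the flat tube, oblong plate on the oblong tube, square plate on the square tube, large disc on the large pipe, small disc on the small pipe). Centre each plate on its post, square it up with the tube's sides, and lower it on gently instead of dropping it. Leave all five lying still on their posts.

Things in the scene. Friction and masses are not known exactly. Their poses are not given: they have to be found in the camera images.
- plate_long: Long narrow cap plate, dark mill-scale steel, 120 x 40 mm, 15 mm thick, 0.57 kg; x along the 120 mm side, y along the 40 mm side. It lies flat on the bench at the bottom of a pile. Its origin is the centre of its underside, z up through the plate. Belongs on post_flat.
- plate_oblong: Wide oblong cap plate, dark mill-scale steel, 100 x 60 mm, 15 mm thick, 0.71 kg; x along the 100 mm side, y along the 60 mm side. It lies flat on the bench at the bottom of the other pile. Its origin is the centre of its underside, z up through the plate. Belongs on post_oblong.
- plate_square: Square cap plate, bright steel, 60 x 60 mm, 15 mm thick, 0.42 kg; x and y along its sides. It lies on plate_long or on plate_oblong, with disc_small on top of it. Its origin is the centre of its underside, z up through the plate. Belongs on post_square.
- disc_large: Large round cap plate, bright steel, 64 mm in diameter, 15 mm thick, 0.38 kg. It lies on whichever of plate_long and plate_oblong does not carry plate_square. Its origin is the centre of its underside, z up through the plate. Belongs on post_pipe_large.
- disc_small: Small round cap plate, dark mill-scale steel, 48 mm in diameter, 15 mm thick, 0.21 kg. It lies on plate_square. Its origin is the centre of its underside, z up through the plate. Belongs on post_pipe_small.
- post_flat: Pedestal: upright light-grey flat tube of outer section 100 x 20 mm (x along the 100 mm side), open at the top, on a dark steel foot plate 124 x 70 x 10 mm. Its top end is 95 mm above the bench. Its origin is the centre of the foot plate's underside, on the bench (z = 0), straight below the middle of the post's open end; z up. It stands fast and does not move.
- post_oblong: Pedestal: upright light-grey rectangular tube of outer section 80 x 40 mm (x along the 80 mm side), open at the top, on a dark steel foot plate 120 x 80 x 10 mm. Its top end is 90 mm above the bench. Its origin is the centre of the foot plate's underside, on the bench (z = 0), straight below the middle of the post's open end; z up. It stands fast and does not move.
- post_square: Pedestal: upright light-grey square tube of outer section 40 x 40 mm (x and y along its sides), open at the top, on a dark steel foot plate 90 x 90 x 10 mm. Its top end is 100 mm above the bench. Its origin is the centre of the foot plate's underside, on the bench (z = 0), straight below the middle of the post's open end; z up. It stands fast and does not move.
- post_pipe_large: Pedestal: upright light-grey round pipe, 42 mm outside diameter, open at the top, on a dark steel foot plate 95 x 95 x 10 mm. Its top end is 105 mm above the bench. Its origin is the centre of the foot plate's underside, on the bench (z = 0), straight below the middle of the post's open end; z up. It stands fast and does not move.
- post_pipe_small: Pedestal: upright light-grey round pipe, 27 mm outside diameter, open at the top, on a dark steel foot plate 75 x 75 x 10 mm. Its top end is 85 mm above the bench. Its origin is the centre of the foot plate's underside, on the bench (z = 0), straight below the middle of the post's open end; z up. It stands fast and does not move.
Mind the look-alikes: they are no part of the job. Leave any purple or red look-alike of the plate_long alone.

How it is judged:
By the outcome, as a careful person would: the job done as asked, in the order asked, and still so for the second after the job is handed in, with the robot touching nothing.
It also fails if it takes over 128 s, if anything falls off the work surface, if the arm or the gripper's body presses on something with over 40 N, if the wrist force passes 120 N, or if a joint passes its speed limit or range.

## Working session

There is one attempt and no reset: what is moved stays moved. The work goes in short steps, Python scripts to look and compute and a tool call to move; the robot and the scene stay as the last step left them, time stands still between calls to the robot, and variables do not carry over. Pictures are saved under pics/ and viewed, and the job is handed in when it is done.

Besides the shell and the picture viewer there is one more tool, called after "Emit:" by a JSON object that holds its "api" and its "payload", one argument or row to a line. move_arm: Moves the arm, as the interface text tells. Its arguments: {"type":"object","properties":{"moves":{"type":"array"},"claw":{"type":"number"},"newtons":{"type":"number"}},"required":["moves"]}

```bash
mkdir -p pics; python3 - <<'E'
from plant import robot
import cv2,numpy as np
o=robot.get_obs()
for k,v in o.items(): print(k,np.round(v,4))
for n in ["side","top","wrist"]:
    s=robot.snapshot(n); cv2.imwrite(f"pics/{n}0.png",s["frame"][:,:,::-1]); 
    print(n,s["intrinsics"],s["rvec"],s["tvec"])
E
```

```text
clock 0.0
joints [62.1386 23.9471 -0.5915 92.4862  0.2709 63.6374 -3.0378]
qd [-0.0644  0.003  -0.1099  0.0418 -0.0028 -0.0028 -0.0597]
tau [ 1.20000e-03 -8.64439e+01  6.79100e-01 -4.34897e+01  1.91000e-02
  7.40000e-03 -0.00000e+00]
tcp_pos [ 0.2688 -0.5639  0.2307]
eef_rot [-84.8922  89.9307 120.5925]
contact_force [ 0.3066  0.0194 -0.3417]
wrist_torque [ 0.0253 -0.0402  0.019 ]
finger_gap 0.0854
side [[417.23899443   0.         317.40065299]
 [  0.         417.23899443 199.14371052]
 [  0.           0.           1.        ]] [ 0.60136914 -2.48772455  1.3489381 ] [0.39590766 0.18057    1.02588307]
top [[448.31058991   0.         324.51803329]
 [  0.         448.31058991 203.85050135]
 [  0.           0.           1.        ]] [ 2.20897555 -2.1803678   0.02397504] [-0.03271536  0.46117904  1.28681888]
wrist [[337.115706     0.         319.28287824]
 [  0.         337.115706   197.00969708]
 [  0.           0.           1.        ]] [-2.44617236  1.54367023  0.22243073] [-0.62480989 -0.03650704  0.37942639]
```

View pics/side0.png

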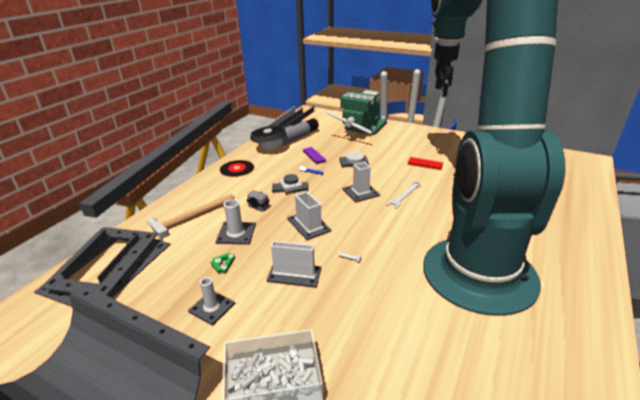

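View pics/top0.png

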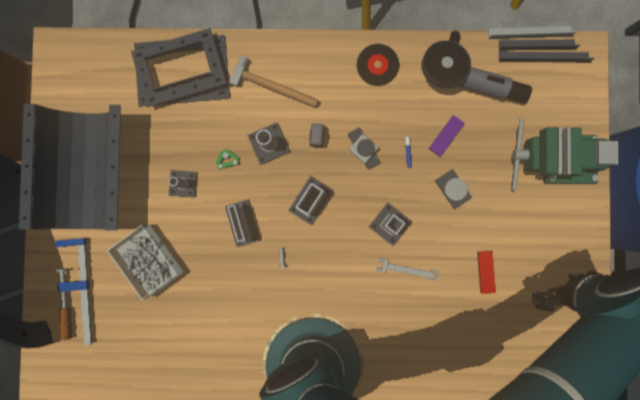

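View pics/wrist0.png

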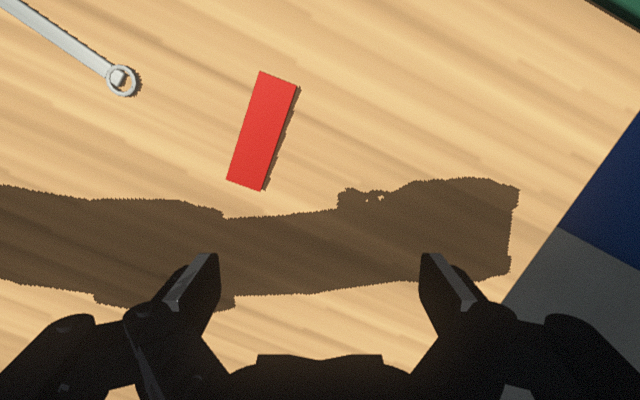

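```bash
python3 - <<'E'
import cv2,numpy as np
im=cv2.imread("pics/top0.png")
def c(x,y,w,h,s): return cv2.resize(im[y:y+h,x:x+w],(w*s,h*s),interpolation=cv2.INTER_CUBIC)
cv2.imwrite("pics/piles.png",c(335,110,145,110,5))
cv2.imwrite("pics/posts.png",c(160,110,260,150,3))
E
```

```text
(no output)
```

View pics/piles.png

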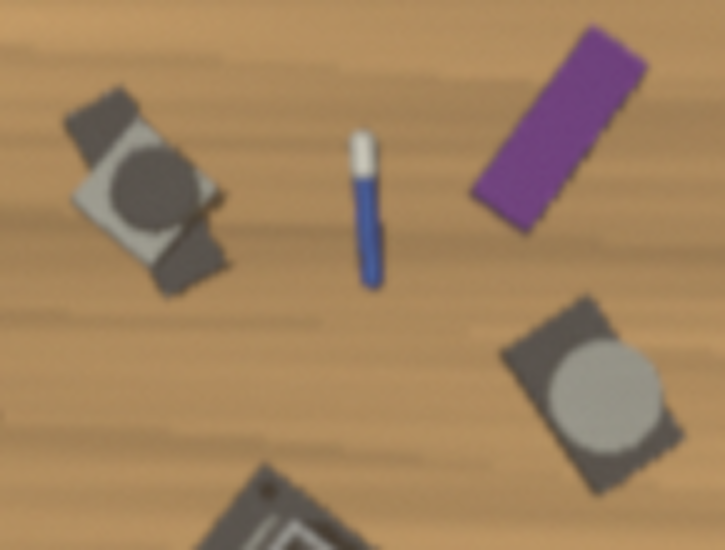

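View pics/posts.png

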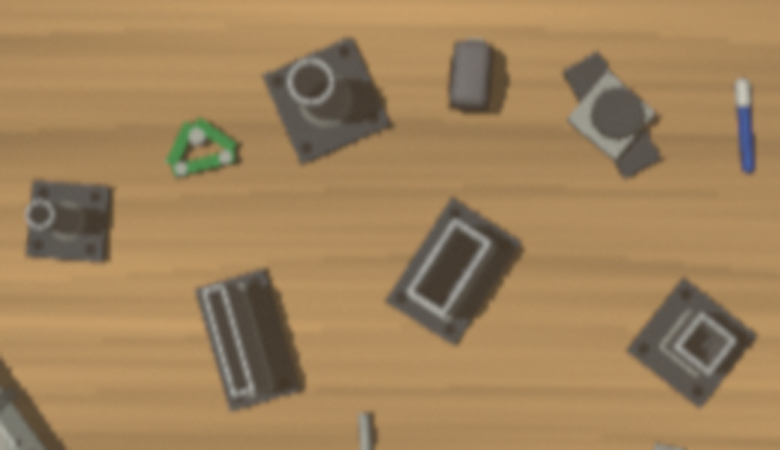

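```bash
cat > h.py <<'E'
from plant import robot
import cv2,numpy as np
from scipy.spatial.transform import Rotation as Ro
def snap(n,save=None):
    s=robot.snapshot(n)
    if save: cv2.imwrite(f"pics/{save}.png",s["frame"][:,:,::-1])
    s["R"]=cv2.Rodrigues(np.array(s["rvec"]))[0]; s["t"]=np.array(s["tvec"]).ravel(); s["K"]=np.array(s["intrinsics"])
    return s
def ray(s,uv,z):
    uv=np.atleast_2d(np.array(uv,float)); d=np.c_[uv,np.ones(len(uv))]@np.linalg.inv(s["K"]).T@s["R"]
    c=-s["R"].T@s["t"]; return (c+d*((z-c[2])/d[:,2])[:,None])[:,:2]
def proj(s,P):
    p=cv2.projectPoints(np.atleast_2d(np.array(P,float)),np.array(s["rvec"]),np.array(s["tvec"]),s["K"],None)[0]; return p[:,0]
def pose():
    o=robot.get_obs(); return np.array(o["tcp_pos"]),Ro.from_euler('xyz',o["eef_rot"],degrees=True).as_matrix(),o
def yawy(R): return np.degrees(np.arctan2(R[1,1],R[0,1]))
def go(x,y,z,yaw=None,mod=180):
    p,R,o=pose(); d=R.T@(np.array([x,y,z])-p)*1000
    t=0
    if yaw is not None:
        t=-((yaw-yawy(R)+mod/2)%mod-mod/2)
    print("move",np.round(d,1),"turn",round(t,1),"| j7",round(o["joints"][6],1),"yawy",round(yawy(R),2),"tilt x",np.round(R[:,0],3))
E
python3 - <<'E'
from h import *
import json
p,R,o=pose(); print(R.round(3),yawy(R))
s=snap("wrist"); c=-s["R"].T@s["t"]; print("cam in tool",(R.T@(c-p)*1000).round(1)); print("cam axes in tool\n",(R.T@s["R"].T).round(3))
t=snap("top"); print("topcam",-t["R"].T@t["t"])
for n,uv,z in [("discS",(366,148),.045),("square",(364,148),.03),("long",(364.5,148),.015),("discL",(456,189),.03),("obl",(453.5,189),.015),
 ("pflat",(236,223),.095),("pobl",(310,199),.09),("psq",(395,224),.1),("ppl",(264,137),.105),("pps",(173.5,181),.085)]:
    print(n,ray(t,uv,z).round(3))
E
```

```text
[[-0.     0.43  -0.903]
 [ 0.001 -0.903 -0.43 ]
 [-1.    -0.001  0.   ]] -64.51390152502007
cam in tool [-143.2    0.2  -71.7]
cam axes in tool
 [[-0.    -0.281  0.96 ]
 [ 1.    -0.     0.   ]
 [ 0.     0.96   0.281]]
topcam [ 0.41303732 -0.04739393  1.30261784]
discS [[ 0.619 -0.142]]
square [[ 0.621 -0.137]]
long [[ 0.624 -0.14 ]]
discL [[ 0.508 -0.399]]
obl [[ 0.509 -0.396]]
pflat [[0.404 0.21 ]]
pobl [[0.471 0.012]]
psq [[ 0.407 -0.217]]
ppl [[0.636 0.137]]
pps [[0.516 0.386]]
```

```bash
python3 - <<'E'
from h import *
go(.54,-.27,.25)
E
```

```text
move [ -19.  -148.7 -371.3] turn 0 | j7 -3.0 yawy -64.51 tilt x [-0.     0.001 -1.   ]
```

Emit:
{"api": "move_arm", "payload": {
  "moves": [
    [-20, -150, -371, 0],
    [-20, -150, -371, 0],
    [-20, -150, -371, 0],
    [-20, -150, -371, 0],
    [-20, -150, -371, 0],
    [-20, -150, -371, 0],
    [-20, -150, -371, 0],
    [-20, -150, -371, 0],
    [-20, -150, -371, 0],
    [-20, -150, -371, 0],
    [-20, -150, -371, 0]
  ],
  "claw": 1,
  "newtons": 80
}}

```text
clock: 1.62
tcp_pos: [0.5388, -0.2699, 0.2513]
eef_rot: [10.6, 90.0, -144.0]
contact_force: [0.2, -0.6, -1.1]
finger_gap: 0.0855
```

```bash
python3 - <<'E'
from h import *
import pickle
p,R,o=pose(); print(p,o["qd"].round(2),yawy(R))
s=snap("wrist","w1"); pickle.dump(s,open("w1.pkl","wb"))
E
```

```text
[ 0.53877808 -0.26987139  0.2513027 ] [-0.18 -0.02 -0.22 -0.1  -0.04  0.09 -0.03] -64.58704073078097
```

View pics/w1.png

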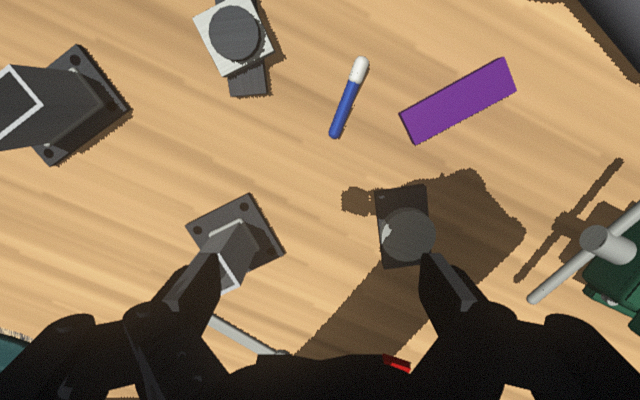

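```bash
python3 - <<'E'
import cv2,numpy as np
im=cv2.imread("pics/w1.png")
a=im[175:280,365:445]; a=cv2.convertScaleAbs(a,alpha=2.2); a=cv2.resize(a,None,fx=5,fy=5,interpolation=cv2.INTER_CUBIC)
b=im[0:105,185:295]; b=cv2.resize(b,None,fx=3.6,fy=5,interpolation=cv2.INTER_CUBIC)
cv2.imwrite("pics/w1c.png",np.hstack([a,b[:525]]))
E
```

```text
(no output)
```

View pics/w1c.png

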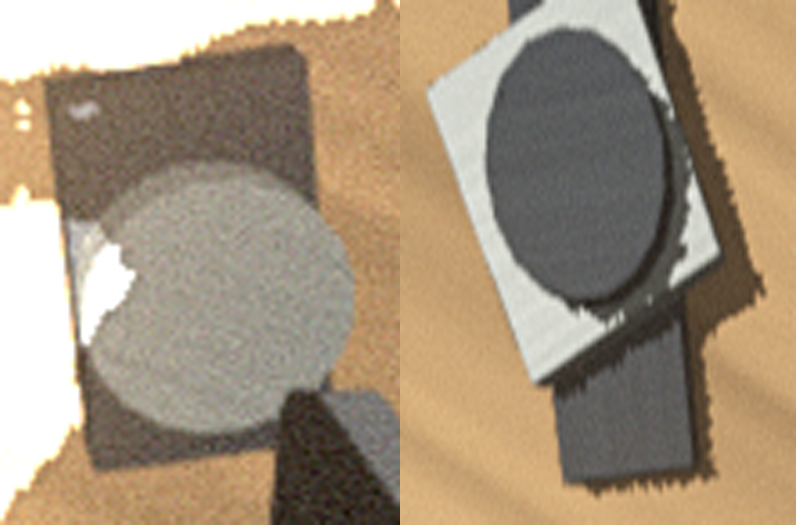

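```bash
python3 - <<'E'
from h import *
import pickle
s=pickle.load(open("w1.pkl","rb"))
print("discL",ray(s,(409,236),.03)); 
print("discS",ray(s,(185+578/3.6-400/3.6,165/5),.045))
go(.535,-.385,.17)
E
```

```text
discL [[ 0.50930536 -0.4001689 ]]
discS [[ 0.6227172 -0.1416011]]
move [ 81.3 102.4  53. ] turn 0 | j7 -44.1 yawy -64.57 tilt x [-0. -0. -1.]
```

Emit:
{"api": "move_arm", "payload": {
  "moves": [
    [80, 102, 53, 0],
    [80, 102, 53, 0],
    [80, 102, 53, 0],
    [80, 102, 53, 0],
    [80, 102, 53, 0]
  ]
}}

```text
clock: 2.3
tcp_pos: [0.5363, -0.3828, 0.1724]
eef_rot: [150.4, 89.9, -4.0]
contact_force: [0.3, -0.7, 0.6]
finger_gap: 0.0858
```

```bash
python3 - <<'E'
from h import *
import pickle
p,R,o=pose(); print(p,o["qd"].round(2),yawy(R))
s=snap("wrist","w2"); pickle.dump(s,open("w2.pkl","wb"))
cv2.imwrite("pics/w2b.png",cv2.convertScaleAbs(s["frame"][:,:,::-1],alpha=1.8))
E
```

```text
[ 0.53626036 -0.38277493  0.17237287] [-0.31 -0.4   0.01 -0.05  0.15 -0.09  0.02] -64.42467912124854
```

View pics/w2b.png

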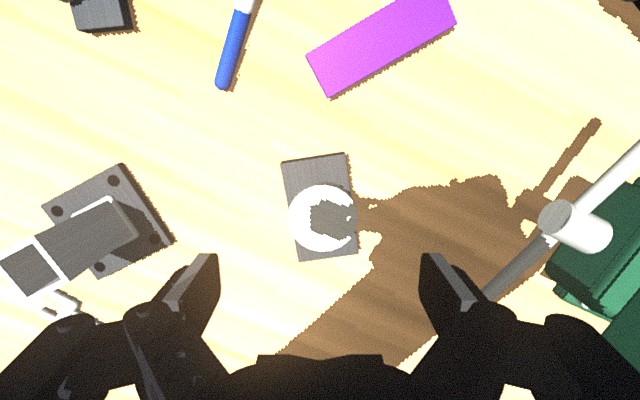

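```bash
python3 - <<'E'
import cv2,numpy as np
im=cv2.imread("pics/w2.png")
a=im[145:275,270:370]; a=cv2.resize(a,None,fx=4.5,fy=4.5,interpolation=cv2.INTER_CUBIC)
cv2.imwrite("pics/w2c.png",a)
hsv=cv2.cvtColor(im,cv2.COLOR_BGR2HSV)
m=((hsv[...,1]<40)&(hsv[...,2]>140)).astype(np.uint8); m[:145]=0;m[275:]=0;m[:,:275]=0;m[:,360:]=0
n,l,st,ce=cv2.connectedComponentsWithStats(m); print(st,ce)
i=1+st[1:,4].argmax(); ys,xs=np.where(l==i); h=cv2.convexHull(np.c_[xs,ys].astype(np.float32)); print(cv2.fitEllipse(h),cv2.minEnclosingCircle(h))
E
```

```text
[[     0      0    640    400 253856]
 [   288    185     65     67   2134]
 [   347    216      3      5     10]] [[319.54214988 199.35340902]
 [314.35332709 216.85285848]
 [347.8        217.7       ]]
((322.06304931640625, 217.88262939453125), (66.54273986816406, 69.3692626953125), 96.02920532226562) ((321.9053955078125, 217.7667999267578), 34.62218475341797)
```

View pics/w2c.png

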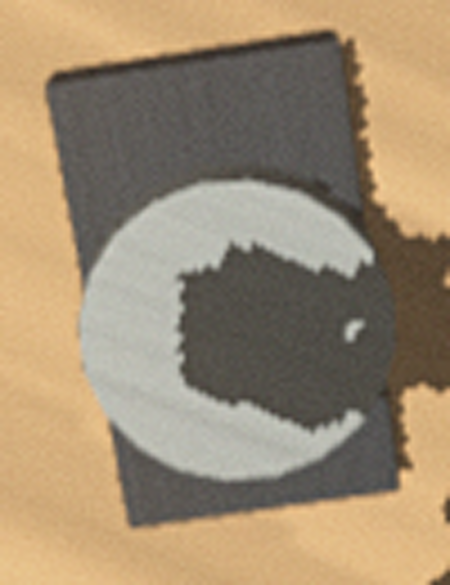

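```bash
python3 - <<'E'
from h import *
import pickle
s=pickle.load(open("w2.pkl","rb"))
c=ray(s,(322.2,218),.03)[0]; print(c)
q=ray(s,np.array([(52,92),(340,42),(400,488),(131,526)])/4.5+[270-.4,145-.4],.015); print(q,q.mean(0),[np.linalg.norm(q[i]-q[i-1]) for i in range(4)])
go(*c,.014)
E
```

```text
[ 0.50917972 -0.39909972]
[[ 0.53412617 -0.34605985]
 [ 0.56810062 -0.39370842]
 [ 0.48693836 -0.44930257]
 [ 0.45349393 -0.40041789]] [ 0.51066477 -0.39737218] [np.float64(0.09724378831397894), np.float64(0.058520505855304134), np.float64(0.09837693998858334), np.float64(0.0592304163259053)]
move [158.5   2.9  31.7] turn 0 | j7 -34.9 yawy -64.42 tilt x [ 0.002 -0.    -1.   ]
```

Emit:
{"api": "move_arm", "payload": {
  "moves": [
    [60, 3, 31.7, 0],
    [110, 3, 31.7, 0],
    [140, 3, 31.7, 0],
    [155, 3, 31.7, 0],
    [158, 3, 31.7, 0],
    [158.5, 3, 31.7, 0],
    [158.5, 3, 31.7, 0]
  ]
}}

```text
clock: 3.22
tcp_pos: [0.5086, -0.4007, 0.014]
eef_rot: [117.6, 89.9, -36.9]
contact_force: [0.8, 0.1, -0.8]
finger_gap: 0.0852
```

```bash
python3 - <<'E'
from h import *
p,R,o=pose(); print(p,o["contact_force"].round(1))
s=snap("wrist","w3"); cv2.imwrite("pics/w3b.png",cv2.convertScaleAbs(s["frame"][:,:,::-1],alpha=1.8))
E
```

```text
[ 0.50856441 -0.40068319  0.01398019] [ 0.8  0.1 -0.8]
```

View pics/w3b.png

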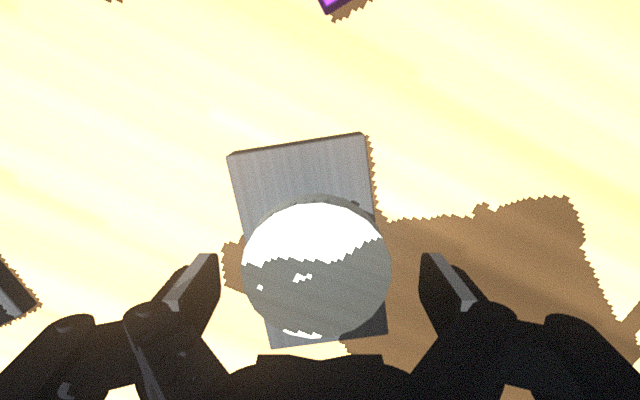

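```bash
python3 - <<'E'
from h import *
p,R,o=pose()
s=snap("wrist"); print(proj(s,[p[0],p[1],.03]))
im=s["frame"][:,:,::-1]; cv2.imwrite("pics/w3c.png",cv2.resize(cv2.convertScaleAbs(im[180:360,190:450],alpha=1.4),None,fx=3,fy=3))
E
```

```text
[[318.66578548 275.54440562]]
```

View pics/w3c.png

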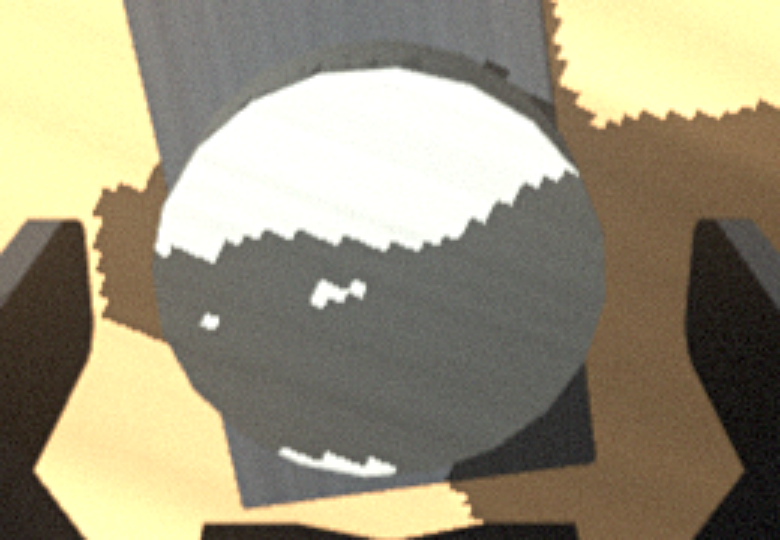

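```bash
python3 - <<'E'
from h import *
p,R,o=pose()
s=snap("wrist"); a=np.linspace(0,6.283,200)
for dy,dz in [(0,0),(0,-2),(-1,-2)]:
    c=p+R[:,1]*dy/1000+R[:,2]*dz/1000
    q=proj(s,np.c_[c[0]+.032*np.cos(a),c[1]+.032*np.sin(a),0*a+.03]); print(dy,dz,((q.min(0)-[190,180])*3).round(),((q.max(0)-[190,180])*3).round())
E
```

```text
0 0 [157.  69.] [614. 479.]
0 -2 [156.  55.] [615. 468.]
-1 -2 [149.  55.] [608. 468.]
```

Emit:
{"api": "move_arm", "payload": {
  "moves": [
    [0, 0, 0, 0],
    [0, 0, 0, 0],
    [0, 0, 0, 0],
    [0, 0, 0, 0],
    [0, 0, 0, 0],
    [0, 0, 0, 0]
  ],
  "claw": -1,
  "newtons": 80
}}

```text
clock: 4.12
tcp_pos: [0.508, -0.4003, 0.0136]
eef_rot: [-69.2, 90.0, 136.3]
contact_force: [-5.1, 4.1, 14.6]
finger_gap: 0.0605
```

```bash
python3 - <<'E'
from h import *
p,R,o=pose(); print(p,o["contact_force"].round(1),o["finger_gap"])
s=snap("wrist","w4"); cv2.imwrite("pics/w4b.png",cv2.convertScaleAbs(s["frame"][:,:,::-1],alpha=1.8))
go(.636+.04,.137,.20)
E
```

```text
[ 0.50801593 -0.40028881  0.01363168] [-5.1  4.1 14.6] 0.06054968757125553
move [-186.4 -412.8 -382.8] turn 0 | j7 -33.6 yawy -64.52 tilt x [-0.  0. -1.]
```

View pics/w4b.png

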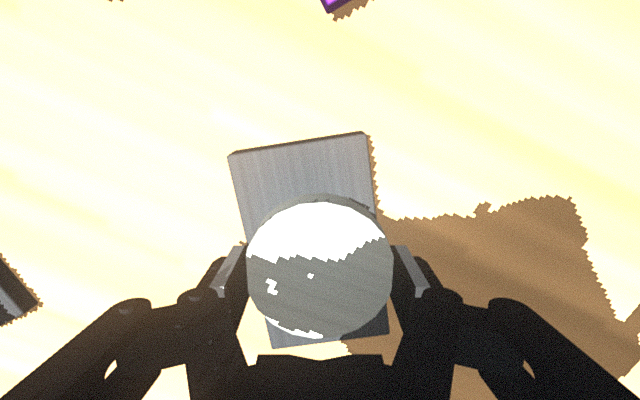

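Emit:
{"api": "move_arm", "payload": {
  "moves": [
    [-3, 0, 0, 0],
    [-10, 0, 0, 0],
    [-25, 0, 0, 0],
    [-50, 0, 0, 0],
    [-80, 0, 0, 0],
    [-80, 0, 0, 0]
  ]
}}

```text
clock: 4.92
tcp_pos: [0.5092, -0.4012, 0.0957]
eef_rot: [117.6, 89.7, -36.9]
contact_force: [-0.2, 0.1, -5.0]
finger_gap: 0.0608
```

```bash
python3 - <<'E'
from h import *
p,R,o=pose(); print(p,o["contact_force"].round(1),o["finger_gap"])
s=snap("wrist","w5"); cv2.imwrite("pics/w5b.png",cv2.convertScaleAbs(s["frame"][:,:,::-1],alpha=1.8))
go(.636+.04,.137,.20)
E
```

```text
[ 0.50918531 -0.40122324  0.09568555] [-0.2  0.1 -5. ] 0.060805724965152255
move [-106.5 -413.1 -382.7] turn 0 | j7 -32.9 yawy -64.52 tilt x [ 0.001 -0.001 -1.   ]
```

View pics/w5b.png

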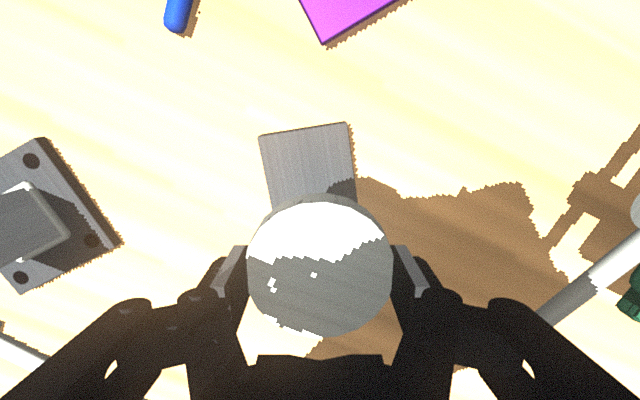

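```bash
python3 - <<'E'
from h import *
go(.582,.111,.20)
E
```

```text
move [-106.6 -430.  -286.7] turn 0 | j7 -32.9 yawy -64.52 tilt x [ 0.001 -0.001 -1.   ]
```

Emit:
{"api": "move_arm", "payload": {
  "moves": [
    [-60, 0, 0, 0],
    [-106, -60, -40, 0],
    [-106, -430, -287, 0],
    [-106, -430, -287, 0],
    [-106, -430, -287, 0],
    [-106, -430, -287, 0],
    [-106, -430, -287, 0],
    [-106, -430, -287, 0],
    [-106, -430, -287, 0],
    [-106, -430, -287, 0],
    [-106, -430, -287, 0],
    [-106, -430, -287, 0],
    [-106, -430, -287, 0]
  ]
}}

```text
clock: 6.6
tcp_pos: [0.5819, 0.11, 0.1984]
eef_rot: [8.3, 90.0, -146.3]
contact_force: [1.3, 0.8, -4.3]
finger_gap: 0.0606
```

```bash
python3 - <<'E'
from h import *
import pickle
p,R,o=pose(); print(p,o["contact_force"].round(1),o["finger_gap"],o["qd"].round(2))
s=snap("wrist","w6"); pickle.dump(s,open("w6.pkl","wb"))
E
```

```text
[0.58194395 0.1100291  0.1983857 ] [ 1.3  0.8 -4.3] 0.06058532997057128 [ 0.04 -0.07 -0.19 -0.12 -0.06  0.01 -0.06]
```

View pics/w6.png

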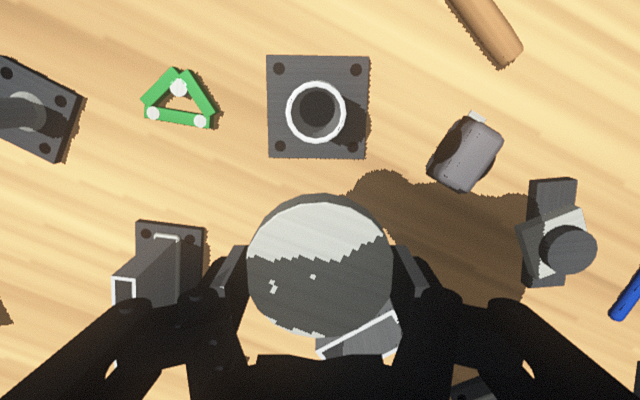

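```bash
cat >> h.py <<'E'
def ring(s,box,z,thr=190):
    x0,y0,x1,y1=box; g=s["frame"].min(2); m=np.zeros(g.shape,np.uint8); m[y0:y1,x0:x1]=(g[y0:y1,x0:x1]>thr)
    hs=cv2.cvtColor(s["frame"],cv2.COLOR_RGB2HSV); m[hs[...,1]>40]=0
    n,l,st,_=cv2.connectedComponentsWithStats(m); i=1+st[1:,4].argmax(); ys,xs=np.where(l==i)
    w=ray(s,np.c_[xs,ys],z).astype(np.float32); h=cv2.convexHull(w*1000)
    return h,st[i]
E
python3 - <<'E'
from h import *
import pickle
s=pickle.load(open("w6.pkl","rb"))
for t in (170,200,220):
    h,st=ring(s,(280,75,355,150),.105,t); print(st,cv2.minEnclosingCircle(h),cv2.fitEllipse(h))
s["frame"]; cv2.imwrite("pics/w6c.png",cv2.resize(s["frame"][70:155,275:360,::-1],None,fx=6,fy=6))
go(.636,.137,.13)
E
```

```text
[285  81  61  63 972] ((637.2190551757812, 138.68072509765625), 20.864519119262695) ((637.080078125, 138.8756866455078), (40.86159133911133, 41.33343505859375), 96.41748046875)
[286  81  60  62 854] ((637.1283569335938, 138.850830078125), 20.564218521118164) ((637.2164306640625, 138.88546752929688), (40.615020751953125, 40.73399353027344), 127.11400604248047)
[286  81  60  62 749] ((637.2772216796875, 138.90196228027344), 20.36193084716797) ((637.2178955078125, 138.92703247070312), (40.280189514160156, 40.35439682006836), 49.541866302490234)
move [ 68.5  -1.1 -60.3] turn 0 | j7 -85.0 yawy -64.6 tilt x [-0. -0. -1.]
```

View pics/w6c.png

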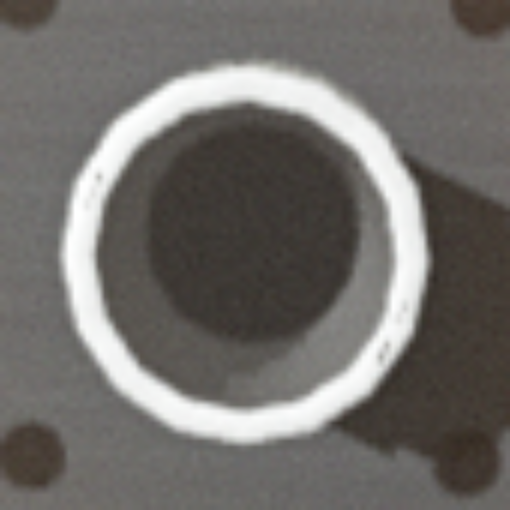

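```bash
python3 - <<'E'
from h import *
p,R,o=pose(); t=np.array([.6372,.1389])-.0005*R[:2,1]+.0003*R[:2,2]
go(*t,.112)
E
```

```text
move [ 86.5  -2.8 -61.9] turn 0 | j7 -85.0 yawy -64.6 tilt x [-0. -0. -1.]
```

Emit:
{"api": "move_arm", "payload": {
  "moves": [
    [0, -2.8, -40, 0],
    [20, -2.8, -62, 0],
    [55, -2.8, -62, 0],
    [80, -2.8, -62, 0],
    [86.5, -2.8, -62, 0],
    [86.5, -2.8, -62, 0],
    [86.5, -2.8, -62, 0]
  ]
}}

```text
clock: 7.52
tcp_pos: [0.6374, 0.1405, 0.1136]
eef_rot: [168.3, 89.9, 13.7]
contact_force: [-0.5, -0.8, -3.9]
finger_gap: 0.0608
```

```bash
python3 - <<'E'
from h import *
p,R,o=pose(); print(p,o["contact_force"].round(1),o["finger_gap"],o["qd"].round(2))
t=np.array([.6372,.1389])-.0005*R[:2,1]+.0003*R[:2,2]
go(*t,.105)
s=snap("side","s1"); x,y=proj(s,[.637,.139,.1])[0].astype(int);print(x,y); cv2.imwrite("pics/s1c.png",cv2.resize(s["frame"][y-60:y+60,x-70:x+70,::-1],None,fx=5,fy=5,interpolation=cv2.INTER_CUBIC))
E
```

```text
[0.63743339 0.14048841 0.11355973] [-0.5 -0.8 -3.9] 0.060821449691765415 [-0.1  -0.09 -0.02 -0.04  0.   -0.13 -0.05]
move [8.6 0.8 1.2] turn 0 | j7 -88.3 yawy -64.53 tilt x [ 0.002  0.    -1.   ]
230 203
```

View pics/s1c.png

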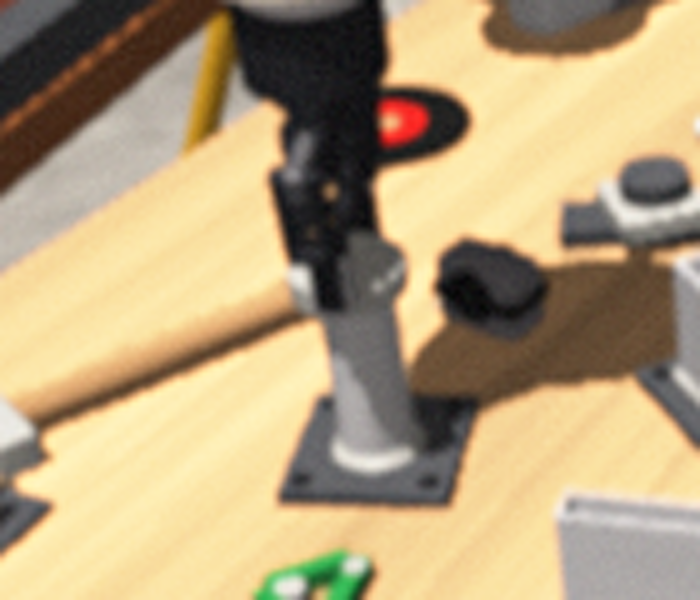

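Emit:
{"api": "move_arm", "payload": {
  "moves": [
    [4, 0.4, 0.6, 0],
    [7, 0.4, 0.6, 0],
    [8.5, 0.4, 0.6, 0],
    [9, 0.4, 0.6, 0],
    [9, 0.4, 0.6, 0]
  ]
}}

```text
clock: 8.2
tcp_pos: [0.6363, 0.1398, 0.1037]
eef_rot: [10.6, 90.0, -143.9]
contact_force: [-4.7, -2.0, 5.4]
finger_gap: 0.0606
```

Emit:
{"api": "move_arm", "payload": {
  "moves": [
    [0, 0, 0, 0],
    [0, 0, 0, 0],
    [0, 0, 0, 0],
    [0, 0, 0, 0]
  ],
  "claw": 1
}}

```text
clock: 8.7
tcp_pos: [0.6365, 0.1399, 0.1033]
eef_rot: [-153.5, 90.0, 52.0]
contact_force: [0.2, -0.2, -0.4]
finger_gap: 0.0855
```

```bash
python3 - <<'E'
from h import *
p,R,o=pose(); print(p,o["contact_force"].round(1),o["finger_gap"])
s=snap("wrist","w7")
a=np.linspace(0,6.283,60); im=s["frame"][:,:,::-1].copy()
im=cv2.resize(cv2.convertScaleAbs(im[180:360,190:450],alpha=1.5),None,fx=3,fy=3)
q=(proj(s,np.c_[.6372+.032*np.cos(a),.1389+.032*np.sin(a),0*a+.12])-[190,180])*3
cv2.polylines(im,[q.astype(np.int32)],True,(0,0,255),1); cv2.imwrite("pics/w7c.png",im)
E
```

```text
[0.63649079 0.13994351 0.10332007] [ 0.2 -0.2 -0.4] 0.08552969424481424
```

View pics/w7c.png

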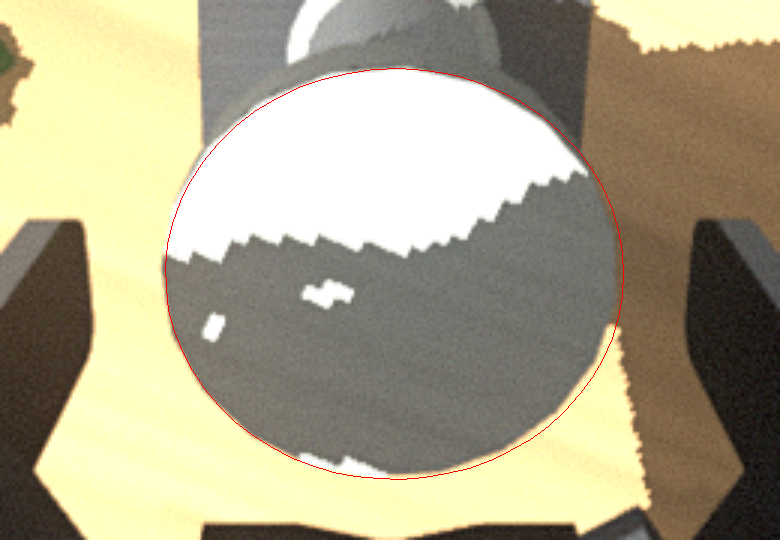

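```bash
python3 - <<'E'
from h import *
go(.577,-.163,.2)
E
```

```text
move [-96.8 247.8 184. ] turn 0 | j7 -88.4 yawy -64.51 tilt x [-0.  0. -1.]
```

Emit:
{"api": "move_arm", "payload": {
  "moves": [
    [-50, 0, 0, 0],
    [-97, 30, 20, 0],
    [-97, 248, 184, 0],
    [-97, 248, 184, 0],
    [-97, 248, 184, 0],
    [-97, 248, 184, 0],
    [-97, 248, 184, 0],
    [-97, 248, 184, 0],
    [-97, 248, 184, 0],
    [-97, 248, 184, 0]
  ]
}}

```text
clock: 10.0
tcp_pos: [0.5774, -0.1618, 0.2003]
eef_rot: [-120.8, 90.0, 84.8]
contact_force: [0.1, 0.1, -0.9]
finger_gap: 0.0856
```

```bash
python3 - <<'E'
from h import *
import pickle
p,R,o=pose(); print(p,o["contact_force"].round(1),o["finger_gap"],o["qd"].round(2))
s=snap("wrist","w8"); pickle.dump(s,open("w8.pkl","wb"))
x,y=proj(s,[.6227,-.1416,.03])[0].astype(int);print(x,y)
cv2.imwrite("pics/w8c.png",cv2.resize(s["frame"][y-70:y+70,x-60:x+60,::-1],None,fx=4,fy=4,interpolation=cv2.INTER_CUBIC))
E
```

```text
[ 0.57739904 -0.16177972  0.20027896] [ 0.1  0.1 -0.9] 0.08558299282943425 [ 0.    0.05  0.16 -0.01  0.15  0.04  0.09]
320 123
```

View pics/w8.png

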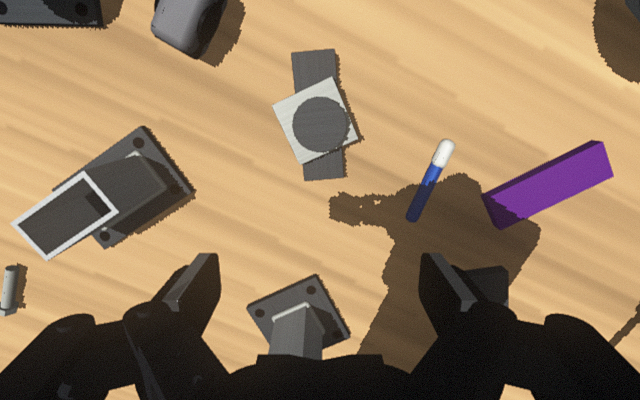

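View pics/w8c.png

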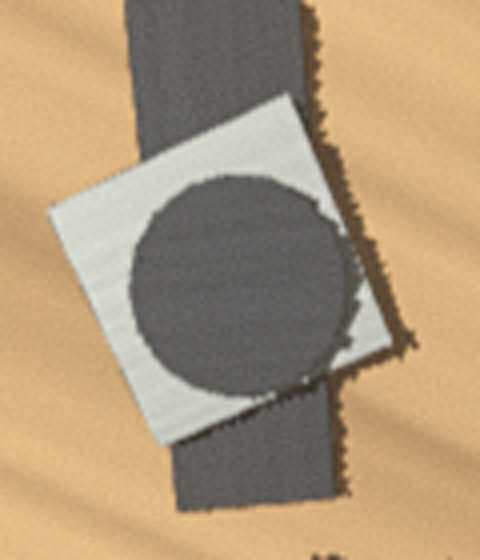

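```bash
cat >> h.py <<'E'
def quad(s,px,z):
    q=ray(s,px,z); c=q.mean(0); e=[q[(i+1)%4]-q[i] for i in range(4)]
    print("c",c.round(4),"len",[round(np.linalg.norm(v)*1000,1) for v in e],"ang",[round(np.degrees(np.arctan2(v[1],v[0]))%180,1) for v in e])
    return c
E
python3 - <<'E'
from h import *
import pickle
s=pickle.load(open("w8.pkl","rb"))
quad(s,np.array([(50,211),(290,94),(392,346),(163,445)])/4+[260-.4,53-.4],.03)
c=ray(s,(319.4,123.3),.045)[0]; print(c)
go(*c,.031)
E
```

```text
c [ 0.622 -0.137] len [np.float64(59.0), np.float64(59.9), np.float64(58.0), np.float64(58.6)] ang [np.float64(140.4), np.float64(49.3), np.float64(139.1), np.float64(50.3)]
[ 0.62344626 -0.14016079]
move [169.3   0.3 -50.9] turn 0 | j7 -56.7 yawy -64.42 tilt x [ 0.  0. -1.]
```

Emit:
{"api": "move_arm", "payload": {
  "moves": [
    [50, 0.3, -51, 0],
    [100, 0.3, -51, 0],
    [140, 0.3, -51, 0],
    [160, 0.3, -51, 0],
    [169, 0.3, -51, 0],
    [169, 0.3, -51, 0],
    [169, 0.3, -51, 0]
  ]
}}

```text
clock: 10.92
tcp_pos: [0.624, -0.1417, 0.0327]
eef_rot: [142.0, 89.9, -12.5]
contact_force: [0.5, -0.3, 0.1]
finger_gap: 0.0851
```

```bash
cat >> h.py <<'E'
def chk(name,circ=None,poly=None):
    """wrist picture with expected outline (drawn for viewing only)"""
    s=snap("wrist",name); im=cv2.resize(cv2.convertScaleAbs(s["frame"][180:360,190:450,::-1],alpha=1.5),None,fx=3,fy=3)
    if circ:
        x,y,z,r=circ; a=np.linspace(0,6.283,60); P=np.c_[x+r*np.cos(a),y+r*np.sin(a),0*a+z]
    if poly:
        x,y,z,L,W,yaw=poly; c,sn=np.cos(np.radians(yaw)),np.sin(np.radians(yaw))
        P=np.array([[x+c*u-sn*v,y+sn*u+c*v,z] for u,v in [(L/2,W/2),(-L/2,W/2),(-L/2,-W/2),(L/2,-W/2)]])
    q=(proj(s,P)-[190,180])*3
    cv2.polylines(im,[q.astype(np.int32)],True,(0,0,255),1); cv2.imwrite(f"pics/{name}c.png",im); return s
E
python3 - <<'E'
from h import *
p,R,o=pose(); print(p,o["contact_force"].round(1)); chk("w9",circ=(p[0],p[1],.045,.024))
E
```

```text
[ 0.62402654 -0.14169623  0.03274111] [ 0.5 -0.3  0.1]
```

View pics/w9c.png

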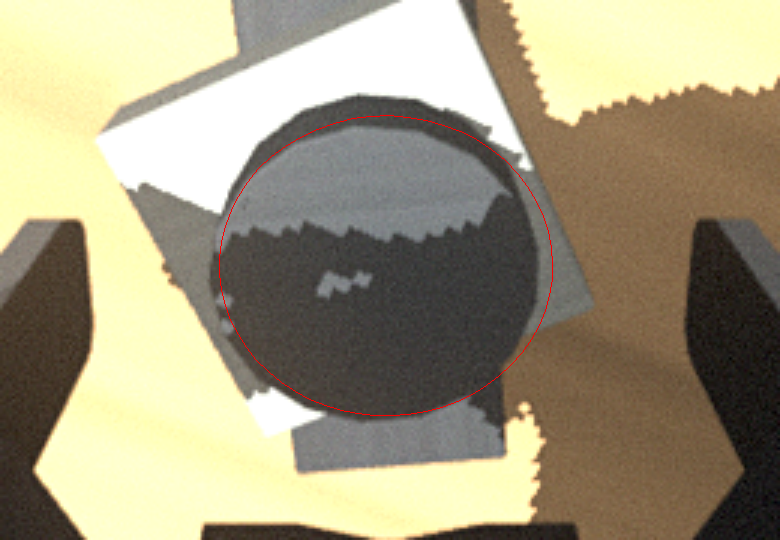

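Emit:
{"api": "move_arm", "payload": {
  "moves": [
    [1, -1, 1, 0],
    [1.5, -1.2, 1, 0],
    [1.5, -1.2, 1, 0]
  ]
}}

```text
clock: 11.35
tcp_pos: [0.6218, -0.1408, 0.0298]
eef_rot: [-108.1, 90.0, 97.4]
contact_force: [0.1, 0.3, 0.6]
finger_gap: 0.0853
```

Emit:
{"api": "move_arm", "payload": {
  "moves": [
    [0, 0, 0, 0],
    [0, 0, 0, 0],
    [0, 0, 0, 0],
    [0, 0, 0, 0],
    [0, 0, 0, 0],
    [0, 0, 0, 0]
  ],
  "claw": -1
}}

```text
clock: 12.1
tcp_pos: [0.6219, -0.1408, 0.0303]
eef_rot: [133.4, 90.0, -21.1]
contact_force: [-4.8, 1.2, 10.7]
finger_gap: 0.0451
```

Emit:
{"api": "move_arm", "payload": {
  "moves": [
    [-2, 0, 0, 0],
    [-6, 0, 0, 0],
    [-15, 0, 0, 0],
    [-40, 0, 0, 0],
    [-80, 0, 0, 0],
    [-120, 0, 0, 0],
    [-120, 0, 0, 0],
    [-120, 0, 0, 0]
  ]
}}

```text
clock: 13.1
tcp_pos: [0.6215, -0.1408, 0.1495]
eef_rot: [-30.4, 90.0, 175.1]
contact_force: [-0.6, 0.7, -2.2]
finger_gap: 0.0454
```

```bash
python3 - <<'E'
from h import *
p,R,o=pose(); print(p,o["contact_force"].round(1)); chk("w10",circ=(p[0],p[1],p[2]+.0135,.024))
t=np.array([.516,.386])+.06*R[:2,2]; print(t); go(*t,.2)
E
```

```text
[ 0.62148445 -0.1408301   0.14951239] [-0.6  0.7 -2.2]
[0.46183702 0.36018583]
move [ -50.7 -520.9  -71.6] turn 0 | j7 -60.7 yawy -64.52 tilt x [-0.001  0.    -1.   ]
```

View pics/w10c.png

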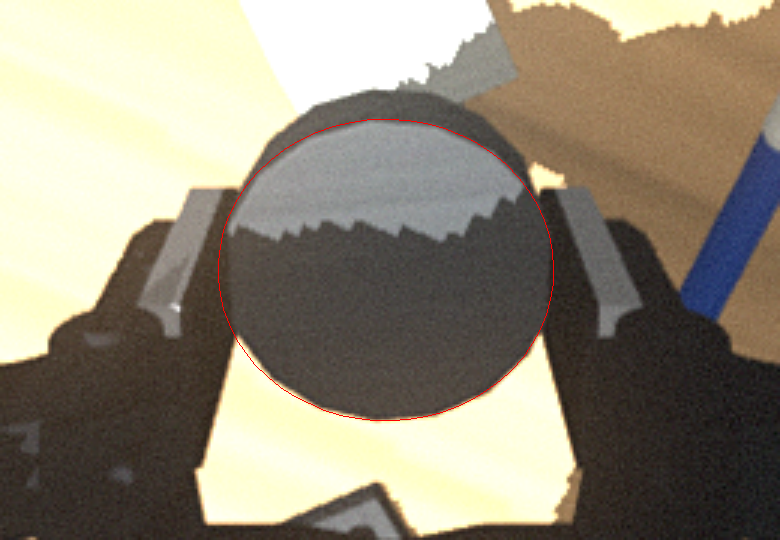

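Emit:
{"api": "move_arm", "payload": {
  "moves": [
    [-50, 0, 0, 0],
    [-50, -521, -72, 0],
    [-50, -521, -72, 0],
    [-50, -521, -72, 0],
    [-50, -521, -72, 0],
    [-50, -521, -72, 0],
    [-50, -521, -72, 0],
    [-50, -521, -72, 0],
    [-50, -521, -72, 0],
    [-50, -521, -72, 0],
    [-50, -521, -72, 0],
    [-50, -521, -72, 0],
    [-50, -521, -72, 0],
    [-50, -521, -72, 0]
  ]
}}

```text
clock: 14.9
tcp_pos: [0.463, 0.3597, 0.1998]
eef_rot: [53.2, 90.0, -101.4]
contact_force: [-0.3, -0.0, -1.7]
finger_gap: 0.0448
```

```bash
python3 - <<'E'
from h import *
import pickle
p,R,o=pose(); print(p,o["contact_force"].round(1),o["finger_gap"],o["qd"].round(2))
s=snap("wrist","w11"); pickle.dump(s,open("w11.pkl","wb"))
x,y=proj(s,[.516,.386,.085])[0].astype(int);print(x,y)
cv2.imwrite("pics/w11c.png",cv2.resize(s["frame"][y-50:y+50,x-50:x+50,::-1],None,fx=5,fy=5,interpolation=cv2.INTER_CUBIC))
for t in (170,200,220):
    h,st=ring(s,(x-35,y-35,x+35,y+35),.085,t); print(st,cv2.minEnclosingCircle(h),cv2.fitEllipse(h))
E
```

```text
[0.46303242 0.35968467 0.19975537] [-0.3 -0.  -1.7] 0.044831924795227115 [-0.19  0.04 -0.16 -0.19  0.04  0.09 -0.06]
317 115
[298  92  36  41 616] ((517.883056640625, 388.05535888671875), 14.994385719299316) ((517.8504638671875, 388.3751220703125), (26.914798736572266, 30.060604095458984), 111.2864761352539)
[298  93  36  40 449] ((517.2876586914062, 388.5402526855469), 14.451104164123535) ((516.8660888671875, 388.4076843261719), (25.39856719970703, 28.649093627929688), 139.50697326660156)
[298  97  36  35 346] ((516.1467895507812, 387.8651428222656), 13.211236953735352) ((516.26953125, 387.7901306152344), (24.962894439697266, 26.011627197265625), 5.926606178283691)
```

View pics/w11.png

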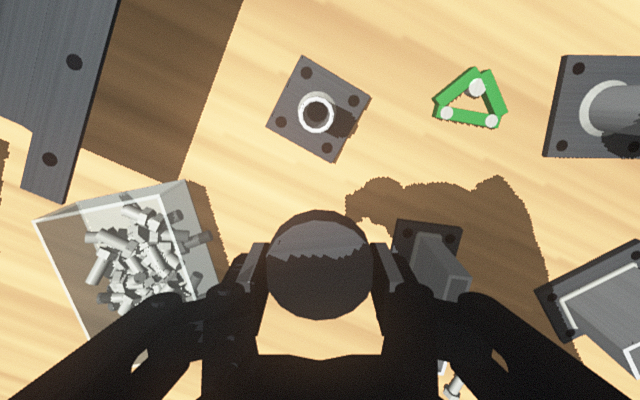

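View pics/w11c.png

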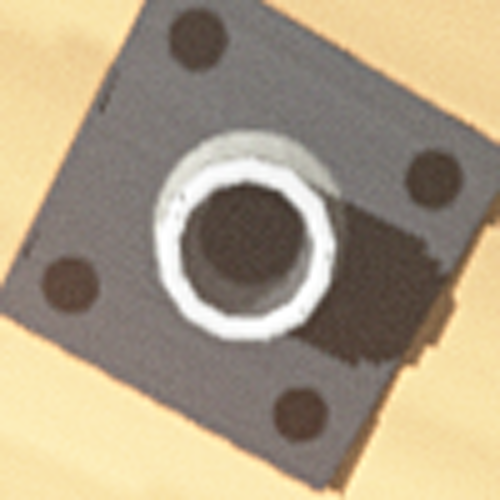

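```bash
python3 - <<'E'
from h import *
import pickle
s=pickle.load(open("w11.pkl","rb")); c=ray(s,(315.9,114.3),.085)[0]; print(c)
p,R,o=pose(); go(*(c-.0003*R[:2,1]),.093)
E
```

```text
[0.51647486 0.38751704]
move [106.8  -2.3 -60.2] turn 0 | j7 -114.7 yawy -64.57 tilt x [-0. -0. -1.]
```

Emit:
{"api": "move_arm", "payload": {
  "moves": [
    [0, -2.3, -45, 0],
    [30, -2.3, -60, 0],
    [70, -2.3, -60, 0],
    [95, -2.3, -60, 0],
    [105, -2.3, -60, 0],
    [107, -2.3, -60, 0],
    [107, -2.3, -60, 0]
  ]
}}

```text
clock: 15.82
tcp_pos: [0.5163, 0.3886, 0.0938]
eef_rot: [-165.8, 89.9, 39.6]
contact_force: [0.2, 0.0, -1.4]
finger_gap: 0.0448
```

```bash
python3 - <<'E'
from h import *
P=[]
for i in range(3): p,R,o=pose(); P.append(p); robot.snapshot("side")
p=np.mean(P,0); print(np.array(P).round(4)); c=np.array([.51647,.38752]); t=c-.0003*R[:2,1]
print(R.T@(np.r_[t,.0853]-p)*1000)
E
```

```text
[[0.5163 0.3886 0.0938]
 [0.5162 0.3887 0.0939]
 [0.5162 0.3886 0.0939]]
[8.57258508 0.80807866 0.28637547]
```

Emit:
{"api": "move_arm", "payload": {
  "moves": [
    [4, 0.6, 0.3, 0],
    [7, 0.6, 0.3, 0],
    [8.3, 0.6, 0.3, 0],
    [9, 0.6, 0.3, 0],
    [9, 0.6, 0.3, 0]
  ]
}}

```text
clock: 16.6
tcp_pos: [0.5159, 0.3877, 0.0852]
eef_rot: [130.4, 90.0, -24.1]
contact_force: [-9.5, -8.2, 23.7]
finger_gap: 0.0452
```

Emit:
{"api": "move_arm", "payload": {
  "moves": [
    [-0.5, 0, 0, 0],
    [-0.5, 0, 0, 0]
  ]
}}

```text
clock: 16.85
tcp_pos: [0.5158, 0.3876, 0.0853]
eef_rot: [126.4, 90.0, -28.1]
contact_force: [-5.5, -6.6, 16.4]
finger_gap: 0.0447
```

Emit:
{"api": "move_arm", "payload": {
  "moves": [
    [0, 0, 0, 0],
    [0, 0, 0, 0],
    [0, 0, 0, 0],
    [0, 0, 0, 0]
  ],
  "claw": 1
}}

```text
clock: 17.35
tcp_pos: [0.5157, 0.3877, 0.0842]
eef_rot: [-44.3, 90.0, 161.2]
contact_force: [0.4, -0.8, -0.5]
finger_gap: 0.085
```

```bash
python3 - <<'E'
from h import *
p,R,o=pose(); print(p,o["contact_force"].round(1)); chk("w12",circ=(.51647,.38752,.1,.024))
t=np.array([.622,-.137])+.05*R[:2,2]; go(*t,.2,50.0)
E
```

```text
[0.51572667 0.38772593 0.08419786] [ 0.4 -0.8 -0.5]
move [-115.8  519.3  179.8] turn 65.5 | j7 -116.7 yawy -64.52 tilt x [-0. -0. -1.]
```

View pics/w12c.png

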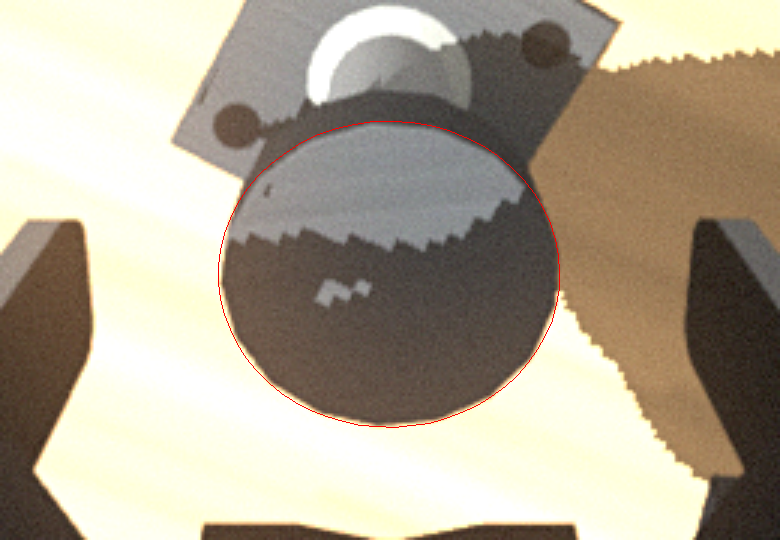

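```bash
python3 - <<'E'
from h import *
go(.59,-.175,.2,-40.2)
E
```

```text
move [-115.8  539.8  175.1] turn -24.3 | j7 -116.7 yawy -64.52 tilt x [-0. -0. -1.]
```

Emit:
{"api": "move_arm", "payload": {
  "moves": [
    [-60, 0, 0, 0],
    [-116, 30, 10, 0],
    [-116, 540, 175, 0],
    [-116, 540, 175, 0],
    [-116, 540, 175, -6],
    [-116, 540, 175, -12],
    [-116, 540, 175, -18],
    [-116, 540, 175, -24.3],
    [-116, 540, 175, -24.3],
    [-116, 540, 175, -24.3],
    [-116, 540, 175, -24.3],
    [-116, 540, 175, -24.3],
    [-116, 540, 175, -24.3],
    [-116, 540, 175, -24.3],
    [-116, 540, 175, -24.3]
  ]
}}

```text
clock: 19.27
tcp_pos: [0.5903, -0.1742, 0.2004]
eef_rot: [155.4, 90.0, 25.3]
contact_force: [0.2, -0.1, -0.4]
finger_gap: 0.0854
```

```bash
python3 - <<'E'
from h import *
import pickle
p,R,o=pose(); print(p,yawy(R),o["contact_force"].round(1),o["finger_gap"],o["qd"].round(2))
s=snap("wrist","w13"); pickle.dump(s,open("w13.pkl","wb"))
x,y=proj(s,[.622,-.137,.03])[0].astype(int);print(x,y)
cv2.imwrite("pics/w13c.png",cv2.resize(s["frame"][y-70:y+70,x-70:x+70,::-1],None,fx=4,fy=4,interpolation=cv2.INTER_CUBIC))
E
```

```text
[ 0.5902713  -0.17423201  0.20041465] -40.14517214478644 [ 0.2 -0.1 -0.4] 0.0854478041255861 [ 0.2  -0.01  0.24 -0.14 -0.01  0.16 -0.04]
319 124
```

View pics/w13c.png

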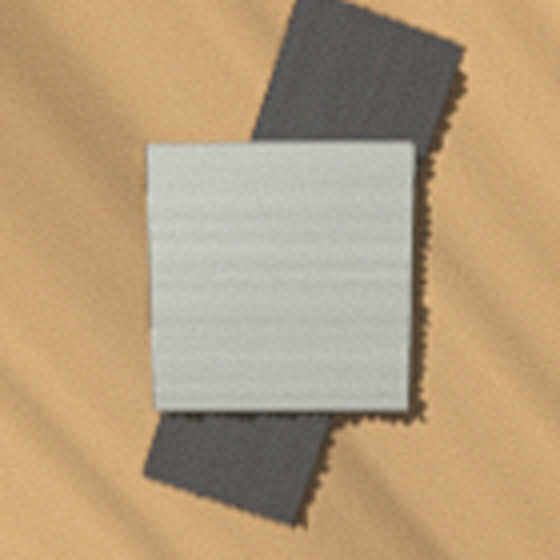

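View pics/w13.png

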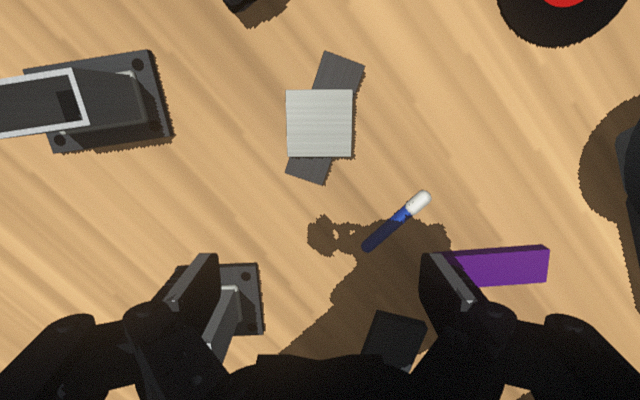

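```bash
python3 - <<'E'
from h import *
import pickle
s=pickle.load(open("w13.pkl","rb"))
c=quad(s,np.array([(147,144),(414,143),(409,411),(156,411)])/4+[249-.4,54-.4],.03)
quad(s,np.array([(298,-4),(463,47),(302,526),(144,476)])/4+[249-.4,54-.4],.015)
go(*c,.010,-40.2)
E
```

```text
c [ 0.6221 -0.1367] len [np.float64(59.2), np.float64(59.8), np.float64(59.2), np.float64(59.6)] ang [np.float64(140.1), np.float64(50.3), np.float64(139.9), np.float64(50.3)]
c [ 0.6256 -0.1387] len [np.float64(39.1), np.float64(118.3), np.float64(41.4), np.float64(116.8)] ang [np.float64(123.9), np.float64(32.0), np.float64(121.8), np.float64(30.9)]
move [190.4   0.  -49.3] turn 0.0 | j7 -34.0 yawy -40.16 tilt x [ 0.  0. -1.]
```

Emit:
{"api": "move_arm", "payload": {
  "moves": [
    [50, 0, -49.3, 0],
    [100, 0, -49.3, 0],
    [150, 0, -49.3, 0],
    [178, 0, -49.3, 0],
    [188, 0, -49.3, 0],
    [190, 0, -49.3, 0],
    [190, 0, -49.3, 0],
    [190, 0, -49.3, 0]
  ]
}}

```text
clock: 20.32
tcp_pos: [0.6226, -0.1376, 0.0114]
eef_rot: [117.2, 89.9, -13.0]
contact_force: [0.0, -0.2, -0.3]
finger_gap: 0.0854
```

```bash
python3 - <<'E'
from h import *
p,R,o=pose(); print(p,yawy(R),o["contact_force"].round(1)); chk("w14",poly=(p[0],p[1],.03,.06,.06,yawy(R)))
E
```

```text
[ 0.62258931 -0.13758282  0.0114139 ] -40.21697710802743 [ 0.  -0.2 -0.3]
```

View pics/w14c.png

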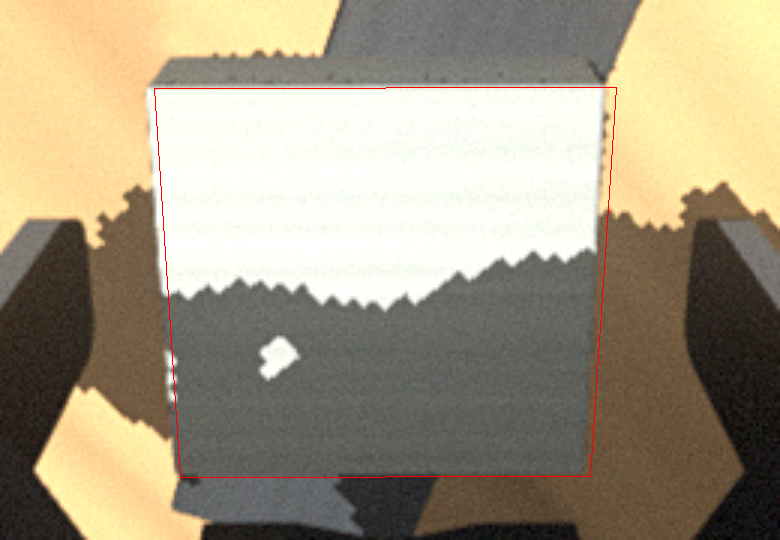

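Emit:
{"api": "move_arm", "payload": {
  "moves": [
    [0.5, -0.8, 0, 0],
    [0.5, -0.8, 0, 0]
  ]
}}

```text
clock: 20.62
tcp_pos: [0.6213, -0.1369, 0.0099]
eef_rot: [-137.7, 90.0, 92.1]
contact_force: [-0.5, 0.4, -0.2]
finger_gap: 0.0855
```

Emit:
{"api": "move_arm", "payload": {
  "moves": [
    [0, 0, 0, 0],
    [0, 0, 0, 0],
    [0, 0, 0, 0],
    [0, 0, 0, 0],
    [0, 0, 0, 0]
  ],
  "claw": -1
}}

```text
clock: 21.25
tcp_pos: [0.6214, -0.1369, 0.0103]
eef_rot: [-29.5, 90.0, -159.7]
contact_force: [-4.8, -0.0, 9.8]
finger_gap: 0.0578
```

Emit:
{"api": "move_arm", "payload": {
  "moves": [
    [-2, 0, 0, 0],
    [-6, 0, 0, 0],
    [-15, 0, 0, 0],
    [-40, 0, 0, 0],
    [-80, 0, 0, 0],
    [-130, 0, 0, 0],
    [-180, 0, 0, 0],
    [-180, 0, 0, 0],
    [-180, 0, 0, 0]
  ]
}}

```text
clock: 22.38
tcp_pos: [0.6208, -0.1369, 0.1892]
eef_rot: [-53.6, 89.9, 176.2]
contact_force: [-1.0, -0.3, -4.8]
finger_gap: 0.0581
```

```bash
python3 - <<'E'
from h import *
p,R,o=pose(); print(p,yawy(R),o["contact_force"].round(1)); chk("w15",poly=(p[0],p[1],p[2]+.0195,.06,.06,yawy(R)))
t=np.array([.407,-.217])+.075*R[:2,2]; print(t); go(*t,.2)
E
```

```text
[ 0.62084606 -0.13694666  0.1892131 ] -40.21954674667038 [-1.  -0.3 -4.8]
[ 0.35857116 -0.27426819]
move [ -11.  -111.4  274.1] turn 0 | j7 -38.7 yawy -40.22 tilt x [-0.002  0.    -1.   ]
```

View pics/w15c.png

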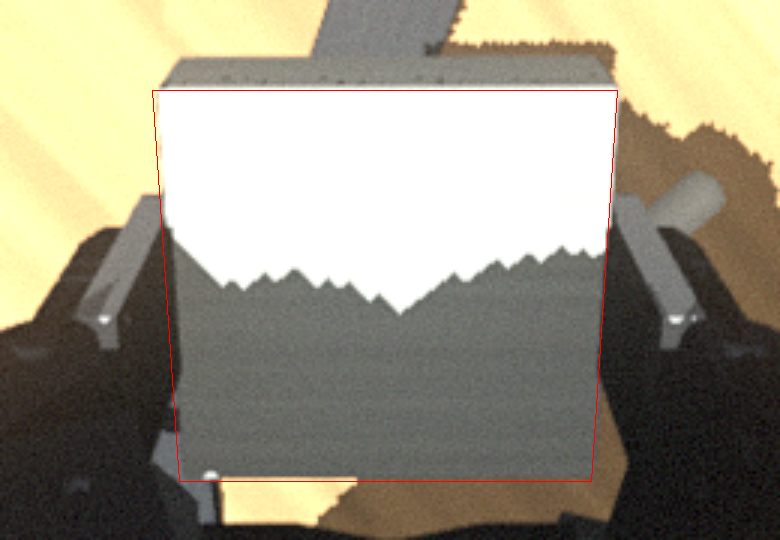

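View pics/w15.png

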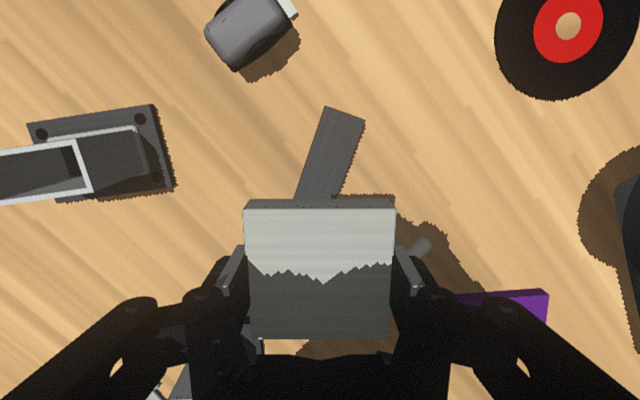

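Emit:
{"api": "move_arm", "payload": {
  "moves": [
    [-15, -112, 274, 0],
    [-15, -112, 274, 0],
    [-15, -112, 274, 0],
    [-15, -112, 274, 0],
    [-15, -112, 274, 0],
    [-15, -112, 274, 0],
    [-15, -112, 274, 0],
    [-15, -112, 274, 0],
    [-15, -112, 274, 0]
  ]
}}

```text
clock: 23.55
tcp_pos: [0.3594, -0.2734, 0.2045]
eef_rot: [-107.4, 90.0, 122.4]
contact_force: [0.1, -0.8, -4.3]
finger_gap: 0.0582
```

```bash
python3 - <<'E'
from h import *
import pickle
p,R,o=pose(); print(p,yawy(R),o["contact_force"].round(1),o["finger_gap"],o["qd"].round(2))
s=snap("wrist","w16"); pickle.dump(s,open("w16.pkl","wb"))
x,y=proj(s,[.407,-.217,.1])[0].astype(int);print(x,y)
cv2.imwrite("pics/w16c.png",cv2.resize(s["frame"][y-60:y+60,x-60:x+60,::-1],None,fx=5,fy=5,interpolation=cv2.INTER_CUBIC))
E
```

```text
[ 0.35943553 -0.27335859  0.20446989] -40.14275539246624 [ 0.1 -0.8 -4.3] 0.05821306079239183 [ 0.15 -0.24  0.23  0.09 -0.02 -0.01  0.06]
318 95
```

View pics/w16c.png

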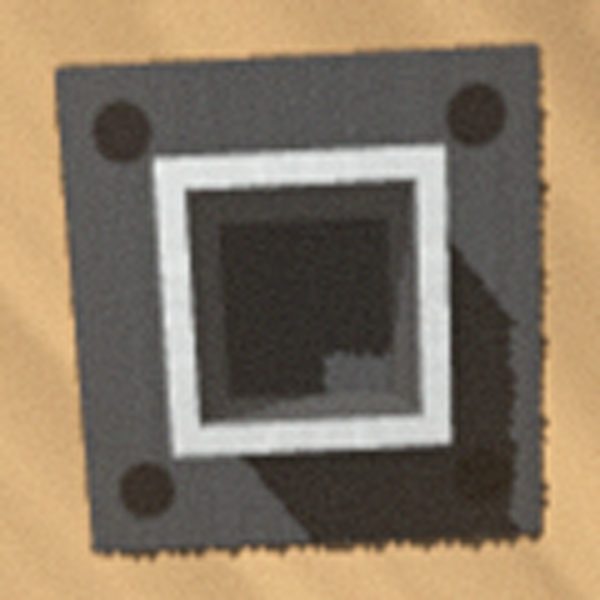

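View pics/w16.png

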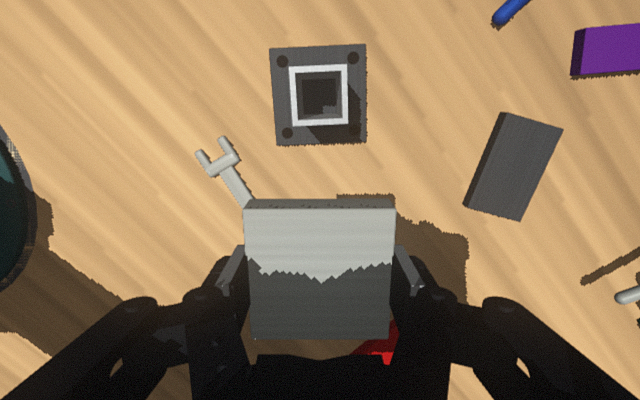

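```bash
python3 - <<'E'
from h import *
import pickle
s=pickle.load(open("w16.pkl","rb")); off=np.array([258-.4,35-.4])
c=quad(s,np.array([(154,157),(445,144),(452,440),(174,459)])/5+off,.1)
quad(s,np.array([(55,68),(540,45),(542,541),(92,551)])/5+off,.01)
E
```

```text
c [ 0.4068 -0.2171] len [np.float64(40.0), np.float64(39.8), np.float64(40.1), np.float64(40.8)] ang [np.float64(142.2), np.float64(52.6), np.float64(143.7), np.float64(52.4)]
c [ 0.4065 -0.2176] len [np.float64(89.6), np.float64(91.0), np.float64(89.8), np.float64(89.1)] ang [np.float64(142.4), np.float64(52.3), np.float64(141.1), np.float64(52.2)]
```

```bash
python3 - <<'E'
from h import *
go(.4067,-.2173,.103,-37.6)
E
```

```text
move [ 1.015e+02  1.000e-01 -7.340e+01] turn -2.6 | j7 -9.5 yawy -40.16 tilt x [-0.     0.001 -1.   ]
```

Emit:
{"api": "move_arm", "payload": {
  "moves": [
    [0, 0, -55, -2.5],
    [30, 0, -73.4, -2.5],
    [70, 0, -73.4, -2.5],
    [92, 0, -73.4, -2.5],
    [100, 0, -73.4, -2.5],
    [101.5, 0, -73.4, -2.5],
    [101.5, 0, -73.4, -2.5],
    [101.5, 0, -73.4, -2.5]
  ]
}}

```text
clock: 24.6
tcp_pos: [0.4067, -0.2181, 0.104]
eef_rot: [93.8, 89.9, -33.9]
contact_force: [0.1, 0.4, -4.3]
finger_gap: 0.0577
```

```bash
python3 - <<'E'
from h import *
go(.4067,-.2173,.0953,-37.6)
s=chk("w17",poly=(.4067,-.2173,.1227,.06,.06,-37.6))
E
```

```text
move [ 8.7 -0.5 -0.6] turn -0.1 | j7 -21.4 yawy -37.72 tilt x [ 0.001 -0.001 -1.   ]
```

View pics/w17c.png

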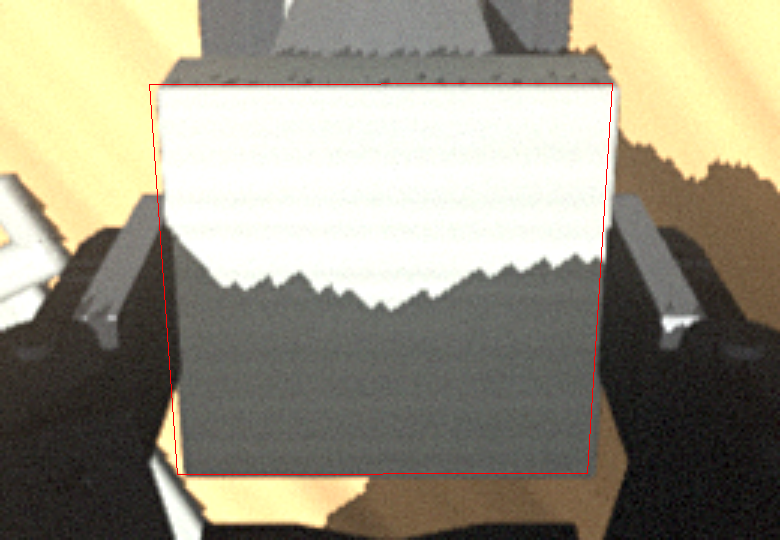

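Well aligned; needs about −0.6 mm y, −0.4 mm z, then a gentle descent.

Emit:
{"api": "move_arm", "payload": {
  "moves": [
    [4, -0.6, -0.4, 0],
    [6.5, -0.6, -0.4, 0],
    [7.8, -0.6, -0.4, 0],
    [8.5, -0.6, -0.4, 0],
    [8.5, -0.6, -0.4, 0]
  ]
}}

```text
clock: 25.28
tcp_pos: [0.406, -0.2171, 0.0952]
eef_rot: [-44.1, 90.0, -171.8]
contact_force: [-6.1, 3.8, 12.8]
finger_gap: 0.0578
```

Emit:
{"api": "move_arm", "payload": {
  "moves": [
    [-0.3, 0, 0, 0],
    [-0.3, 0, 0, 0]
  ]
}}

```text
clock: 25.52
tcp_pos: [0.406, -0.2171, 0.0953]
eef_rot: [-61.3, 90.0, 171.0]
contact_force: [-3.9, 2.2, 7.4]
finger_gap: 0.0582
```

Emit:
{"api": "move_arm", "payload": {
  "moves": [
    [0, 0, 0, 0],
    [0, 0, 0, 0],
    [0, 0, 0, 0],
    [0, 0, 0, 0]
  ],
  "claw": 1
}}

```text
clock: 26.02
tcp_pos: [0.4062, -0.2171, 0.0951]
eef_rot: [158.5, 90.0, 30.8]
contact_force: [0.9, -0.1, -0.4]
finger_gap: 0.0857
```

```bash
python3 - <<'E'
from h import *
p,R,o=pose(); print(p,o["contact_force"].round(1))
s=chk("w18",poly=(.4067,-.2173,.115,.06,.06,-37.6))
# oblong plate: 100mm edges angle ~ ; view it
go(.49,-.425,.2,-54.5)
E
```

```text
[ 0.40617748 -0.21712018  0.09507595] [ 0.9 -0.1 -0.4]
move [-104.9  193.5  113.1] turn 16.8 | j7 -21.8 yawy -37.71 tilt x [-0.  0. -1.]
```

View pics/w18c.png

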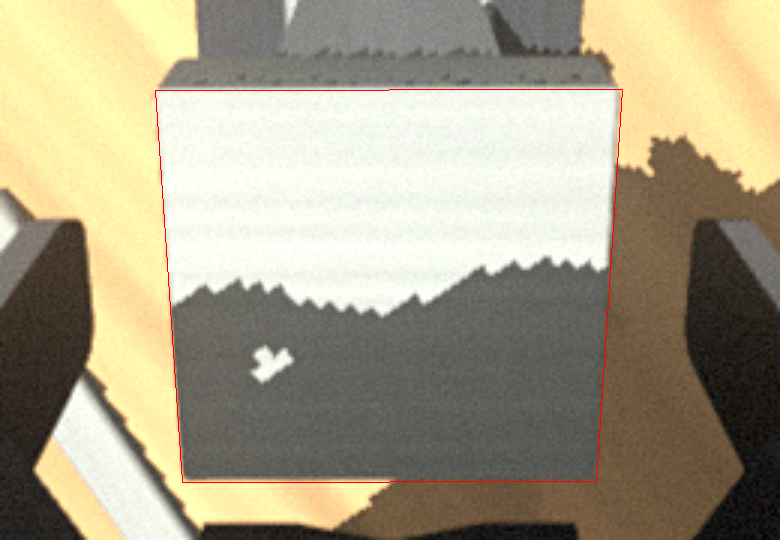

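```bash
python3 - <<'E'
from h import *
go(.475,-.423,.2,-54.5)
E
```

```text
move [-104.9  180.4  120.7] turn 16.8 | j7 -21.8 yawy -37.71 tilt x [-0.  0. -1.]
```

Emit:
{"api": "move_arm", "payload": {
  "moves": [
    [-60, 0, 0, 0],
    [-105, 20, 15, 4],
    [-105, 180, 121, 10],
    [-105, 180, 121, 16.8],
    [-105, 180, 121, 16.8],
    [-105, 180, 121, 16.8],
    [-105, 180, 121, 16.8],
    [-105, 180, 121, 16.8]
  ]
}}

```text
clock: 27.08
tcp_pos: [0.4746, -0.4217, 0.2003]
eef_rot: [-135.0, 90.0, 80.6]
contact_force: [-0.1, 0.1, 0.5]
finger_gap: 0.0855
```

```bash
python3 - <<'E'
from h import *
import pickle
p,R,o=pose(); print(p,yawy(R),o["contact_force"].round(1),o["finger_gap"],o["qd"].round(2))
s=snap("wrist","w19"); pickle.dump(s,open("w19.pkl","wb"))
x,y=proj(s,[.5107,-.397,.015])[0].astype(int);print(x,y)
cv2.imwrite("pics/w19c.png",cv2.resize(s["frame"][y-70:y+70,x-60:x+60,::-1],None,fx=4,fy=4,interpolation=cv2.INTER_CUBIC))
E
```

```text
[ 0.47458307 -0.42173529  0.20028047] -54.441652202793804 [-0.1  0.1  0.5] 0.08546801164063944 [-0.16 -0.26  0.14 -0.14 -0.04  0.06  0.04]
319 128
```

View pics/w19c.png

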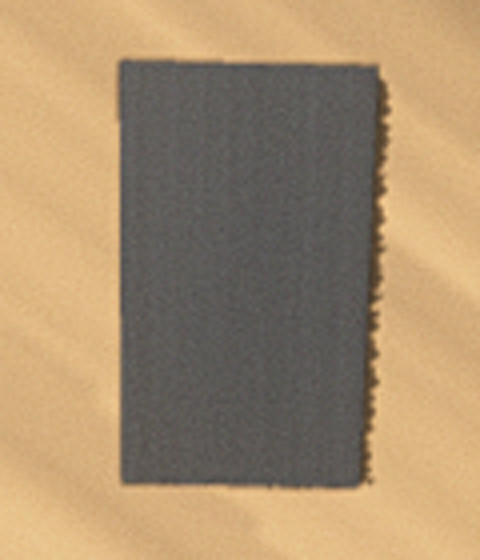

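View pics/w19.png

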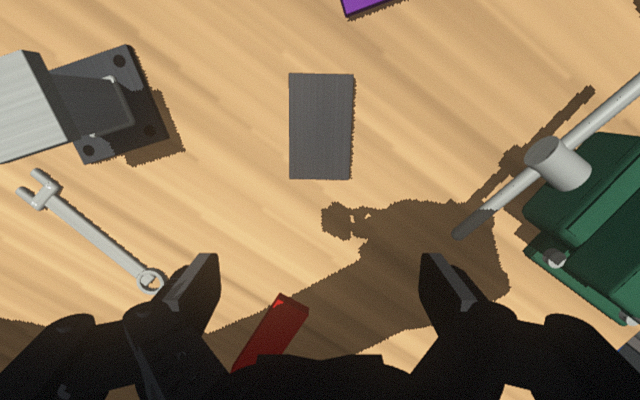

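```bash
python3 - <<'E'
from h import *
import pickle
s=pickle.load(open("w19.pkl","rb")); off=np.array([259-.4,58-.4])
c=quad(s,np.array([(120,62),(379,66),(361,486),(121,484)])/4+off,.015)
go(*c,-.002,-54.5)
E
```

```text
c [ 0.5108 -0.397 ] len [np.float64(59.4), np.float64(98.9), np.float64(60.0), np.float64(99.2)] ang [np.float64(124.7), np.float64(34.6), np.float64(125.1), np.float64(34.2)]
move [202.5   0.8 -43.8] turn 0.1 | j7 -20.5 yawy -54.45 tilt x [ 0.  0. -1.]
```

Emit:
{"api": "move_arm", "payload": {
  "moves": [
    [50, 0.4, -43.8, 0.8],
    [100, 0.4, -43.8, 0.8],
    [150, 0.4, -43.8, 0.8],
    [180, 0.4, -43.8, 0.8],
    [192, 0.4, -43.8, 0.8],
    [195, 0.4, -43.8, 0.8],
    [195, 0.4, -43.8, 0.8],
    [195, 0.4, -43.8, 0.8]
  ]
}}

```text
clock: 28.12
tcp_pos: [0.5109, -0.3982, 0.0063]
eef_rot: [107.6, 89.9, -37.7]
contact_force: [0.8, 1.0, 1.0]
finger_gap: 0.0852
```

```bash
python3 - <<'E'
from h import *
go(.5108,-.397,-.002,-55.3)
p,R,o=pose(); print(p,o["contact_force"].round(1)); chk("w20",poly=(p[0],p[1],.015,.1,.06,yawy(R)-90))
E
```

```text
move [ 8.3 -1.1 -0.6] turn -0.0 | j7 -27.9 yawy -55.32 tilt x [ 0.001 -0.001 -1.   ]
[ 0.5108895  -0.3982449   0.00631147] [0.8 1.  1. ]
```

View pics/w20c.png

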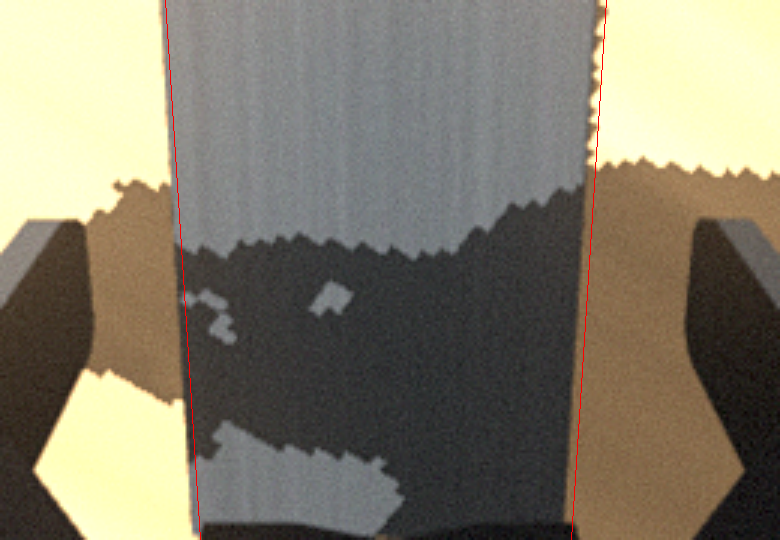

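Aligned; −1 mm in y, then down 8 mm and close.

Emit:
{"api": "move_arm", "payload": {
  "moves": [
    [4, -1, -0.4, 0],
    [7, -1, -0.4, 0],
    [8, -1, -0.4, 0],
    [8, -1, -0.4, 0]
  ]
}}

```text
clock: 28.68
tcp_pos: [0.5101, -0.3967, -0.0031]
eef_rot: [-78.0, 90.0, 136.7]
contact_force: [-0.0, -0.1, -0.0]
finger_gap: 0.0853
```

Emit:
{"api": "move_arm", "payload": {
  "moves": [
    [0, 0, 0, 0],
    [0, 0, 0, 0],
    [0, 0, 0, 0],
    [0, 0, 0, 0],
    [0, 0, 0, 0]
  ],
  "claw": -1
}}

```text
clock: 29.3
tcp_pos: [0.5102, -0.3969, -0.0023]
eef_rot: [81.7, 90.0, -63.7]
contact_force: [-2.6, 1.5, 9.7]
finger_gap: 0.0577
```

```bash
python3 - <<'E'
from h import *
p,R,o=pose(); print(p,yawy(R),o["contact_force"].round(1),o["wrist_torque"].round(2)); s=chk("w21",poly=(p[0],p[1],.015,.1,.06,yawy(R)-90))
E
```

```text
[ 0.5101978  -0.39687888 -0.00229023] -55.32484028955256 [-2.6  1.5  9.7] [ 0.59  0.75 -0.06]
```

View pics/w21.png

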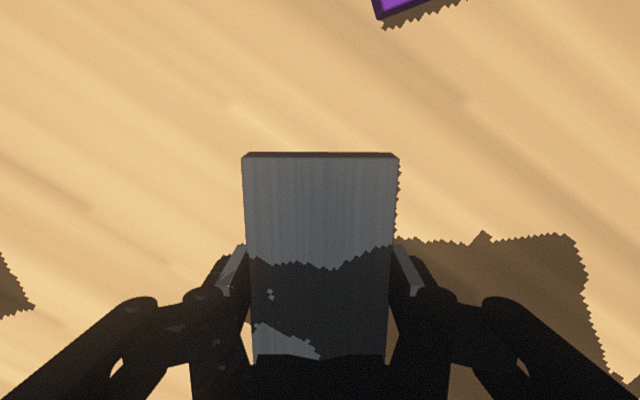

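Emit:
{"api": "move_arm", "payload": {
  "moves": [
    [-2, 0, 0, 0],
    [-6, 0, 0, 0],
    [-15, 0, 0, 0],
    [-40, 0, 0, 0],
    [-80, 0, 0, 0],
    [-130, 0, 0, 0],
    [-190, 0, 0, 0],
    [-200, 0, 0, 0],
    [-200, 0, 0, 0],
    [-200, 0, 0, 0]
  ]
}}

```text
clock: 30.6
tcp_pos: [0.5093, -0.3963, 0.1951]
eef_rot: [-71.1, 89.8, 143.6]
contact_force: [0.3, -0.0, -6.3]
finger_gap: 0.0579
```

```bash
python3 - <<'E'
from h import *
p,R,o=pose(); print(p,yawy(R),o["contact_force"].round(1),o["wrist_torque"].round(2),o["finger_gap"])
s=snap("wrist","w22"); z=p[2]+.0173
P=[np.r_[p[:2]-.05*R[:2,2]+k*R[:2,1],z] for k in (-.03,.03)]; print(proj(s,P))
cv2.imwrite("pics/w22c.png",cv2.resize(s["frame"][130:290,230:410,::-1],None,fx=4,fy=3.6))
E
```

```text
[ 0.50932153 -0.39627434  0.19510699] -55.314046417396355 [ 0.3 -0.  -6.3] [ 0.02 -0.07  0.03] 0.05789327804676071
[[238.679525   158.2112828 ]
 [398.06586694 158.28475472]]
```

View pics/w22c.png

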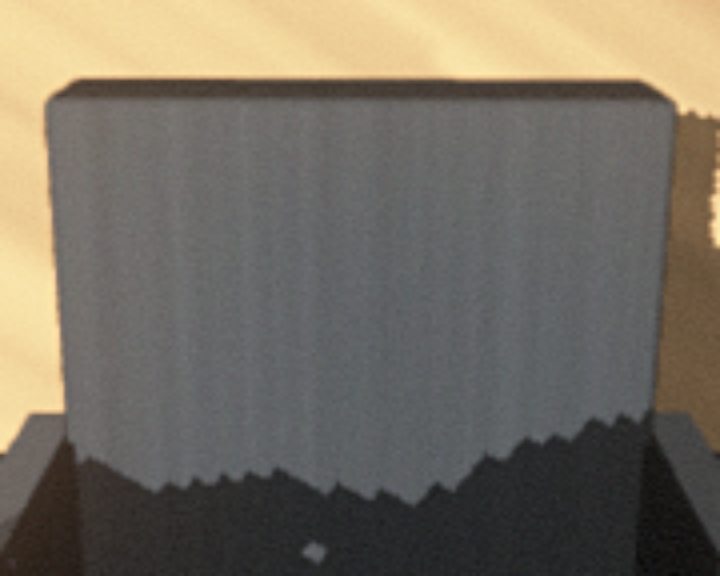

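```bash
python3 - <<'E'
from h import *
go(.402,.058,.22,-123.3)
E
```

```text
move [ -23.8 -434.7 -170.2] turn 68.0 | j7 -25.3 yawy -55.31 tilt x [-0.002  0.002 -1.   ]
```

Emit:
{"api": "move_arm", "payload": {
  "moves": [
    [-24, -50, 0, 0],
    [-24, -435, -170, 10],
    [-24, -435, -170, 20],
    [-24, -435, -170, 30],
    [-24, -435, -170, 40],
    [-24, -435, -170, 50],
    [-24, -435, -170, 60],
    [-24, -435, -170, 68],
    [-24, -435, -170, 68],
    [-24, -435, -170, 68],
    [-24, -435, -170, 68],
    [-24, -435, -170, 68],
    [-24, -435, -170, 68],
    [-24, -435, -170, 68]
  ]
}}

```text
clock: 32.4
tcp_pos: [0.4024, 0.0574, 0.221]
eef_rot: [10.5, 90.0, 157.2]
contact_force: [-0.1, -0.6, -7.8]
finger_gap: 0.0575
```

```bash
python3 - <<'E'
from h import *
import pickle
p,R,o=pose(); print(p,yawy(R),o["contact_force"].round(1),o["finger_gap"],o["qd"].round(2),o["joints"].round(1))
s=snap("wrist","w23"); pickle.dump(s,open("w23.pkl","wb"))
x,y=proj(s,[.471,.012,.09])[0].astype(int);print(x,y)
y0=max(0,y-70); cv2.imwrite("pics/w23c.png",cv2.resize(s["frame"][y0:y+70,x-60:x+60,::-1],None,fx=4,fy=4,interpolation=cv2.INTER_CUBIC)); print(y0)
E
```

```text
[0.4024204  0.0573793  0.22104097] -123.34016364309731 [-0.1 -0.6 -7.8] 0.057548264623849925 [-0.14 -0.04 -0.11 -0.   -0.02 -0.02 -0.01] [  11.1    2.6  -24.   121.4    1.3   56.2 -136.9]
319 84
14
```

View pics/w23c.png

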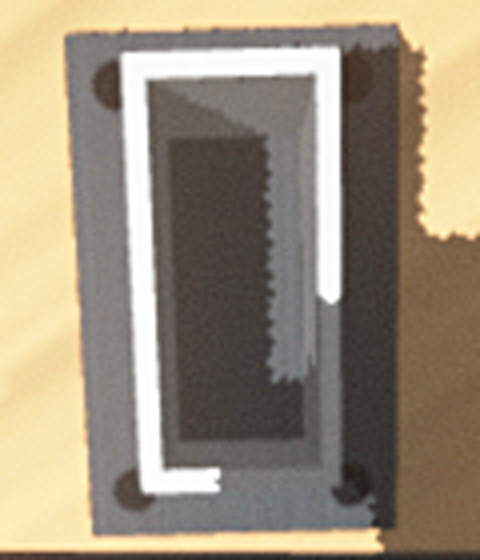

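View pics/w23.png

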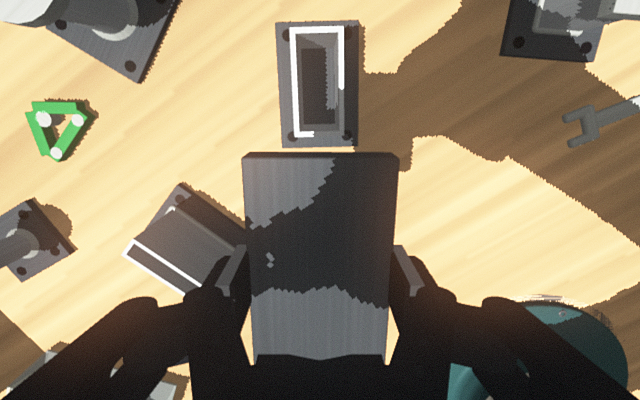

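```bash
python3 - <<'E'
from h import *
import pickle
s=pickle.load(open("w23.pkl","rb")); off=np.array([259-.4,14-.4])
c=quad(s,np.array([(120,53),(341,46),(343,488),(142,494)])/4+off,.09)
quad(s,np.array([(65,34),(400,24),(394,530),(93,535)])/4+off,.01)
E
```

```text
c [0.4722 0.0129] len [np.float64(40.8), np.float64(80.7), np.float64(40.5), np.float64(80.7)] ang [np.float64(58.3), np.float64(148.1), np.float64(58.3), np.float64(148.3)]
c [0.4721 0.0128] len [np.float64(79.6), np.float64(119.8), np.float64(79.0), np.float64(119.0)] ang [np.float64(58.2), np.float64(147.8), np.float64(57.6), np.float64(148.1)]
```

```bash
python3 - <<'E'
from h import *
p,R,o=pose(); t=np.array([.4722,.0129])-.0006*R[:2,1]
go(*t,.097,-121.9)
E
```

```text
move [124.1  -1.7 -82.8] turn -1.4 | j7 -136.9 yawy -123.33 tilt x [-0.  0. -1.]
```

Emit:
{"api": "move_arm", "payload": {
  "moves": [
    [0, -1.7, -50, -1.4],
    [30, -1.7, -83, -1.4],
    [75, -1.7, -83, -1.4],
    [105, -1.7, -83, -1.4],
    [118, -1.7, -83, -1.4],
    [122, -1.7, -83, -1.4],
    [122, -1.7, -83, -1.4],
    [122, -1.7, -83, -1.4]
  ]
}}

```text
clock: 33.45
tcp_pos: [0.4733, 0.0135, 0.1]
eef_rot: [-150.2, 89.9, -2.1]
contact_force: [1.2, 0.7, -6.8]
finger_gap: 0.0578
```

```bash
python3 - <<'E'
from h import *
p,R,o=pose(); t=np.array([.4722,.0129])-.0006*R[:2,1]; print(p,o["contact_force"])
go(*t,.0877,-121.9)
s=chk("w24",poly=(.4722,.0129,p[2]+.0173,.1,.06,148.1))
P=[np.r_[np.array([.4722,.0129])-.05*R[:2,2]+k*R[:2,1],p[2]+.0173] for k in (-.03,.03)]; print(proj(s,P))
cv2.imwrite("pics/w24d.png",cv2.resize(s["frame"][130:290,230:410,::-1],None,fx=4,fy=3.6))
E
```

```text
[0.47327439 0.0134872  0.10003826] [ 1.21735286  0.67043767 -6.84951905]
move [12.3  0.5  0.6] turn -0.0 | j7 -136.4 yawy -121.92 tilt x [ 0.002 -0.    -1.   ]
[[242.81590179 159.9761764 ]
 [401.86167364 159.98782899]]
```

View pics/w24d.png

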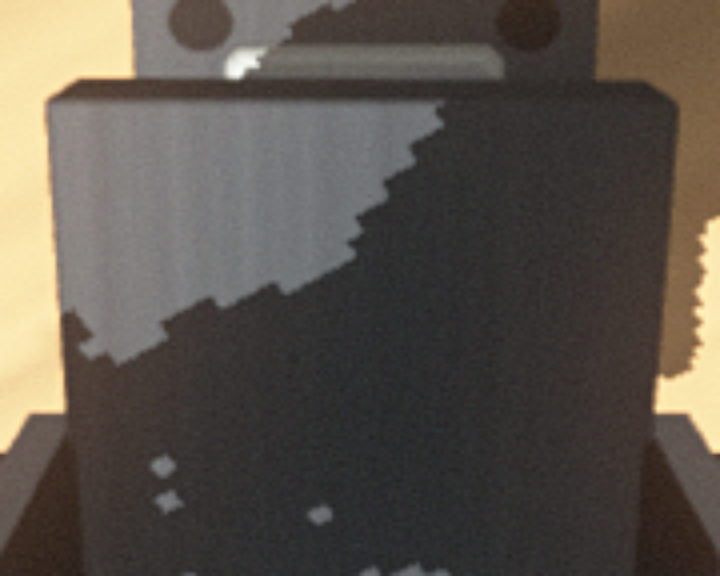

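Emit:
{"api": "move_arm", "payload": {
  "moves": [
    [5, 0.5, 0.7, 0],
    [9, 0.5, 0.7, 0],
    [11, 0.5, 0.7, 0],
    [12, 0.5, 0.7, 0],
    [12, 0.5, 0.7, 0]
  ]
}}

```text
clock: 34.12
tcp_pos: [0.4717, 0.0134, 0.0876]
eef_rot: [80.6, 90.0, -131.3]
contact_force: [-9.2, 0.4, 13.8]
finger_gap: 0.0581
```

Emit:
{"api": "move_arm", "payload": {
  "moves": [
    [-0.3, 0, 0, 0],
    [-0.3, 0, 0, 0]
  ]
}}

```text
clock: 34.38
tcp_pos: [0.4717, 0.0134, 0.0877]
eef_rot: [55.1, 90.0, -156.8]
contact_force: [-6.4, -0.1, 7.2]
finger_gap: 0.0578
```

Emit:
{"api": "move_arm", "payload": {
  "moves": [
    [0, 0, 0, 0],
    [0, 0, 0, 0],
    [0, 0, 0, 0],
    [0, 0, 0, 0]
  ],
  "claw": 1
}}

```text
clock: 34.88
tcp_pos: [0.4719, 0.0135, 0.0874]
eef_rot: [-82.5, 90.0, 65.6]
contact_force: [0.0, -0.2, 0.4]
finger_gap: 0.0853
```

Emit:
{"api": "move_arm", "payload": {
  "moves": [
    [-30, 0, 0, 0],
    [-80, 0, 0, 0],
    [-120, 0, 0, 0],
    [-120, 0, 0, 0],
    [-120, 0, 0, 0]
  ]
}}

```text
clock: 35.5
tcp_pos: [0.4715, 0.0133, 0.2068]
eef_rot: [41.6, 90.0, -170.3]
contact_force: [0.6, 0.7, 0.0]
finger_gap: 0.0852
```

```bash
python3 - <<'E'
from h import *
s=chk("w25",poly=(.4722,.0129,.105,.1,.06,148.1))
# long plate: long axis ~31.4 -> yaw options
p,R,o=pose();print(p,o["contact_force"].round(1))
y=np.radians(-58.4); z=np.array([-np.sin(-y),0]) 
for yaw in (-58.4,): 
    yy=np.radians(yaw); zt=np.array([np.sin(yy),-np.cos(yy)]); print(zt,R[:2,2]); t=np.array([.6256,-.1387])+.06*zt; go(*t,.2,yaw)
E
```

```text
[0.47130998 0.01332725 0.20644635] [-0.  -0.1  0.6]
[-0.85172693 -0.52398591] [-0.84878578  0.52873542]
move [   6.3  101.2 -184.6] turn -63.5 | j7 -131.8 yawy -121.92 tilt x [-0.001  0.    -1.   ]
```

View pics/w25c.png

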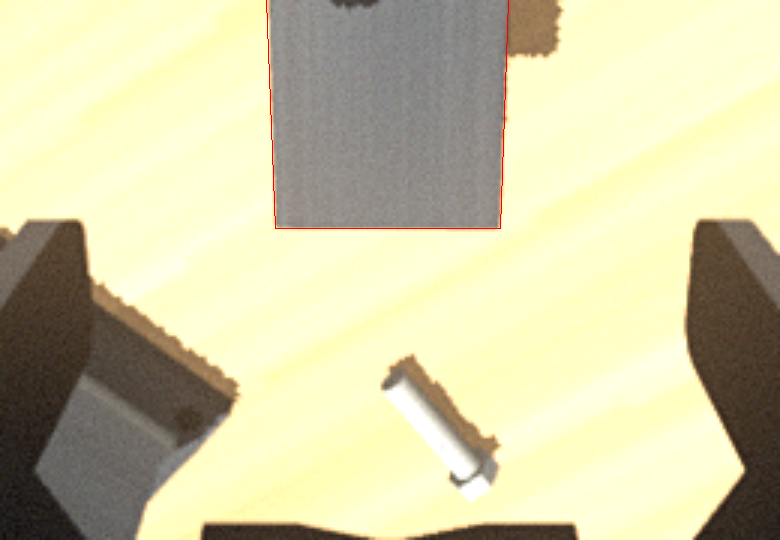

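Emit:
{"api": "move_arm", "payload": {
  "moves": [
    [0, 101, -184, -10],
    [5, 101, -184, -20],
    [5, 101, -184, -30],
    [5, 101, -184, -40],
    [5, 101, -184, -50],
    [5, 101, -184, -60],
    [5, 101, -184, -63.5],
    [5, 101, -184, -63.5],
    [5, 101, -184, -63.5]
  ]
}}

```text
clock: 36.67
tcp_pos: [0.5744, -0.1695, 0.2016]
eef_rot: [-55.5, 89.9, 156.0]
contact_force: [0.6, 0.6, 0.3]
finger_gap: 0.0852
```

```bash
python3 - <<'E'
from h import *
import pickle
p,R,o=pose(); print(p,yawy(R),o["contact_force"].round(1),o["finger_gap"],o["qd"].round(2))
s=snap("wrist","w26"); pickle.dump(s,open("w26.pkl","wb"))
x,y=proj(s,[.6256,-.1387,.015])[0].astype(int);print(x,y)
cv2.imwrite("pics/w26c.png",cv2.resize(s["frame"][y-75:y+75,x-60:x+60,::-1],None,fx=4,fy=4,interpolation=cv2.INTER_CUBIC))
E
```

```text
[ 0.57438442 -0.16945338  0.20164821] -58.49848601143065 [0.6 0.6 0.3] 0.08518695247722342 [-0.07 -0.35  0.06 -0.18 -0.03  0.09  0.28]
319 111
```

View pics/w26c.png

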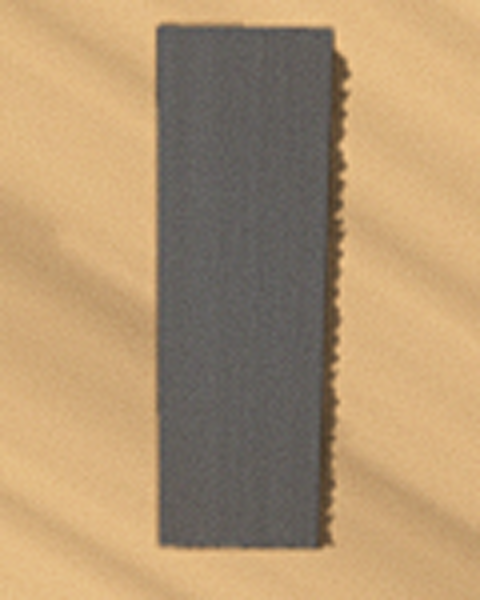

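View pics/w26.png

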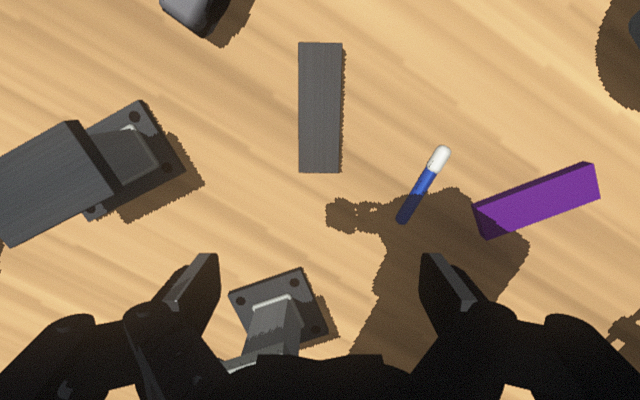

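```bash
python3 - <<'E'
from h import *
import pickle
s=pickle.load(open("w26.pkl","rb")); off=np.array([259-.4,36-.4])
c=quad(s,np.array([(158,28),(332,29),(318,546),(159,546)])/4+off,.015)
go(*c,.003,-58.5)
E
```

```text
c [ 0.6256 -0.138 ] len [np.float64(39.1), np.float64(118.5), np.float64(39.7), np.float64(118.8)] ang [np.float64(121.2), np.float64(30.9), np.float64(121.5), np.float64(30.6)]
move [198.8   0.  -60.1] turn 0.0 | j7 -54.8 yawy -58.48 tilt x [-0.001  0.    -1.   ]
```

Emit:
{"api": "move_arm", "payload": {
  "moves": [
    [50, -0.6, -60.3, 0.5],
    [100, -0.6, -60.3, 0.5],
    [150, -0.6, -60.3, 0.5],
    [180, -0.6, -60.3, 0.5],
    [190, -0.6, -60.3, 0.5],
    [192, -0.6, -60.3, 0.5],
    [192, -0.6, -60.3, 0.5],
    [192, -0.6, -60.3, 0.5]
  ]
}}

```text
clock: 37.72
tcp_pos: [0.6263, -0.1377, 0.0116]
eef_rot: [133.2, 89.9, -15.7]
contact_force: [0.0, -0.1, 0.5]
finger_gap: 0.0854
```

```bash
python3 - <<'E'
from h import *
go(.6256,-.138,.003,-59)
p,R,o=pose(); print(p,o["contact_force"].round(1)); s=chk("w27",poly=(p[0],p[1],.015,.12,.04,yawy(R)-90))
P=[np.r_[p[:2]-.06*R[:2,2]+k*R[:2,1],.015] for k in (-.02,.02)]; print(proj(s,P))
cv2.imwrite("pics/w27d.png",cv2.resize(s["frame"][100:370,200:440,::-1],None,fx=2.2,fy=2.2))
E
```

```text
move [ 8.6 -0.1  0.7] turn 0.1 | j7 -64.8 yawy -58.93 tilt x [ 0.002 -0.    -1.   ]
[ 0.6262649  -0.13769712  0.0115761 ] [ 0.  -0.1  0.5]
[[269.52725918 128.05197113]
 [367.59870073 128.04491209]]
```

View pics/w27d.png

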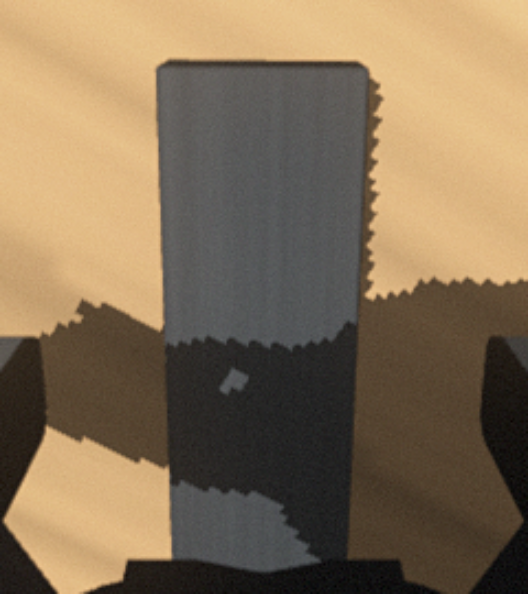

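View pics/w27c.png

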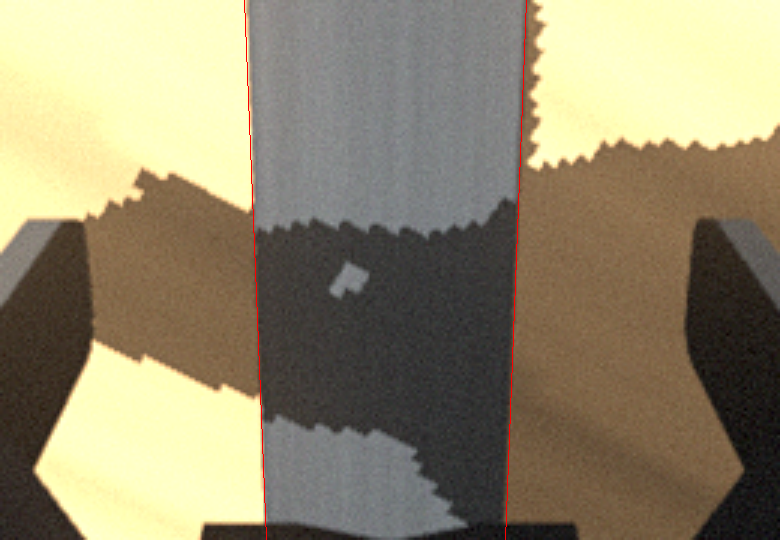

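Emit:
{"api": "move_arm", "payload": {
  "moves": [
    [4, 0, 0.5, 0],
    [7, 0, 0.5, 0],
    [8.6, 0, 0.5, 0],
    [8.6, 0, 0.5, 0]
  ]
}}

```text
clock: 38.28
tcp_pos: [0.6251, -0.1377, 0.0015]
eef_rot: [-54.4, 90.0, 156.7]
contact_force: [1.0, 0.1, -1.1]
finger_gap: 0.0855
```

Emit:
{"api": "move_arm", "payload": {
  "moves": [
    [0, 0, 0, 0],
    [0, 0, 0, 0],
    [0, 0, 0, 0],
    [0, 0, 0, 0],
    [0, 0, 0, 0],
    [0, 0, 0, 0]
  ],
  "claw": -1
}}

```text
clock: 39.02
tcp_pos: [0.6254, -0.1377, 0.0023]
eef_rot: [123.9, 90.0, -25.0]
contact_force: [-1.7, 0.6, 8.1]
finger_gap: 0.0379
```

Emit:
{"api": "move_arm", "payload": {
  "moves": [
    [-2, 0, 0, 0],
    [-6, 0, 0, 0],
    [-15, 0, 0, 0],
    [-40, 0, 0, 0],
    [-80, 0, 0, 0],
    [-130, 0, 0, 0],
    [-190, 0, 0, 0],
    [-200, 0, 0, 0],
    [-200, 0, 0, 0],
    [-200, 0, 0, 0]
  ]
}}

```text
clock: 40.28
tcp_pos: [0.6243, -0.1377, 0.1999]
eef_rot: [-43.9, 89.8, 167.2]
contact_force: [-0.5, 0.1, -6.3]
finger_gap: 0.0382
```

```bash
python3 - <<'E'
from h import *
p,R,o=pose(); print(p,yawy(R),o["contact_force"].round(1),o["wrist_torque"].round(2),o["finger_gap"])
z=p[2]+.0127
s=chk("w28",poly=(p[0],p[1],z,.12,.04,yawy(R)-90))
P=[np.r_[p[:2]-.06*R[:2,2]+k*R[:2,1],z] for k in (-.02,.02)]; print(proj(s,P))
cv2.imwrite("pics/w28d.png",cv2.resize(s["frame"][100:370,200:440,::-1],None,fx=2.2,fy=2.2))
yy=np.radians(-74); zt=np.array([np.sin(yy),-np.cos(yy)]); t=np.array([.404,.21])+.0*zt; print(t)
for d in (.09,): go(*(np.array([.404,.21])+d*zt),.22,-74)
E
```

```text
[ 0.62431568 -0.13769864  0.1998878 ] -58.91497648858302 [-0.5  0.1 -6.3] [-0.   -0.01 -0.04] 0.03820948814194155
[[265.9650468  130.24584506]
 [370.93868653 130.26436156]]
[0.404 0.21 ]
move [ -19.  -435.    96.2] turn 15.1 | j7 -59.8 yawy -58.91 tilt x [-0.003  0.001 -1.   ]
```

View pics/w28d.png

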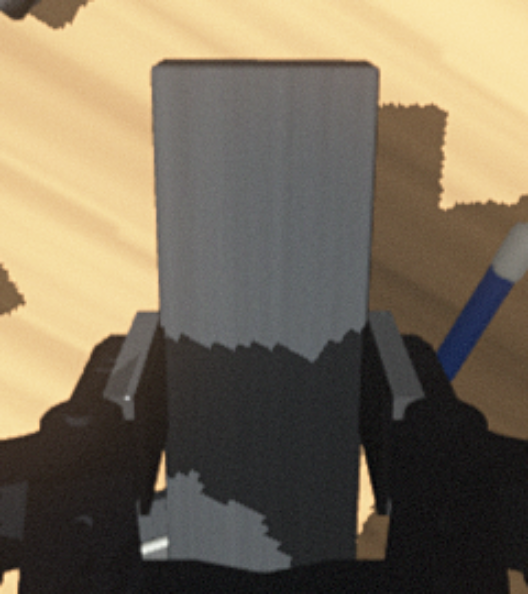

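View pics/w28c.png

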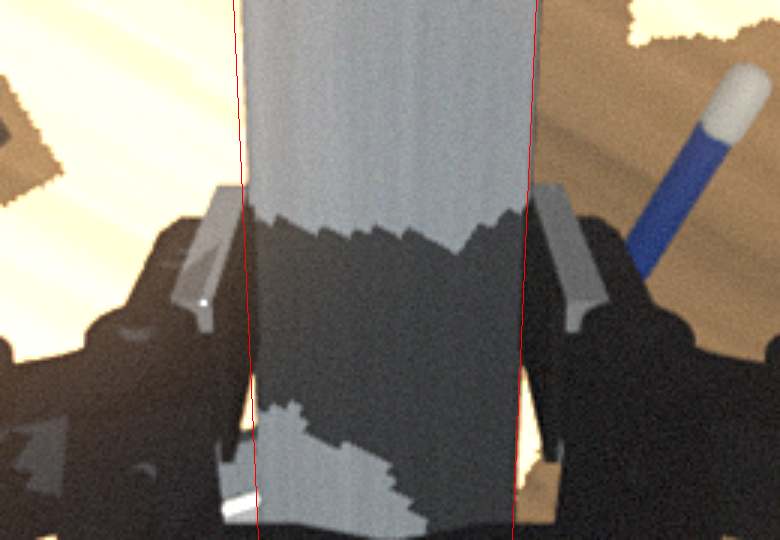

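```bash
python3 - <<'E'
from h import *
go(.379,.135,.22,-74)
E
```

```text
move [ -19.2 -360.3   69.4] turn 15.1 | j7 -59.8 yawy -58.91 tilt x [-0.003  0.001 -1.   ]
```

Emit:
{"api": "move_arm", "payload": {
  "moves": [
    [-20, -360, 69, 3],
    [-20, -360, 69, 7],
    [-20, -360, 69, 11],
    [-20, -360, 69, 15],
    [-20, -360, 69, 15],
    [-20, -360, 69, 15],
    [-20, -360, 69, 15],
    [-20, -360, 69, 15],
    [-20, -360, 69, 15],
    [-20, -360, 69, 15]
  ]
}}

```text
clock: 41.58
tcp_pos: [0.3805, 0.1345, 0.2215]
eef_rot: [-33.9, 90.0, 162.1]
contact_force: [-0.2, -0.2, -5.8]
finger_gap: 0.0379
```

```bash
python3 - <<'E'
from h import *
import pickle
p,R,o=pose(); print(p,yawy(R),o["contact_force"].round(1),o["finger_gap"],o["qd"].round(2))
s=snap("wrist","w29"); pickle.dump(s,open("w29.pkl","wb"))
x,y=proj(s,[.404,.21,.095])[0].astype(int);print(x,y)
y0=max(y-75,0);print(y0);cv2.imwrite("pics/w29c.png",cv2.resize(s["frame"][y0:y+75,x-60:x+60,::-1],None,fx=4,fy=4,interpolation=cv2.INTER_CUBIC))
E
```

```text
[0.38050707 0.1344868  0.22150311] -73.97566748560038 [-0.2 -0.2 -5.8] 0.03792816069942558 [-0.13 -0.21 -0.19 -0.05 -0.06 -0.03 -0.08]
235 135
60
```

View pics/w29c.png

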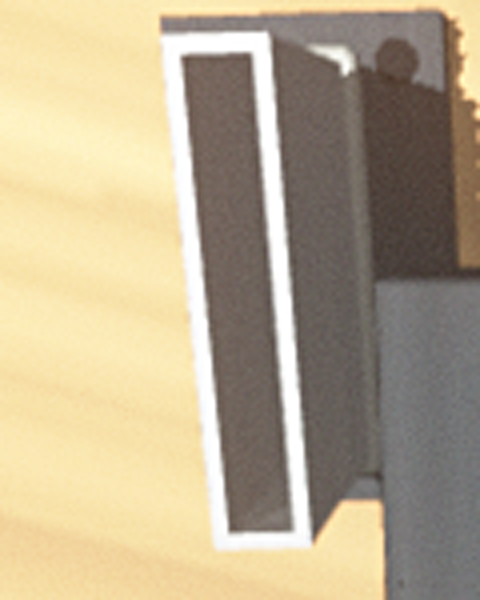

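View pics/w29.png

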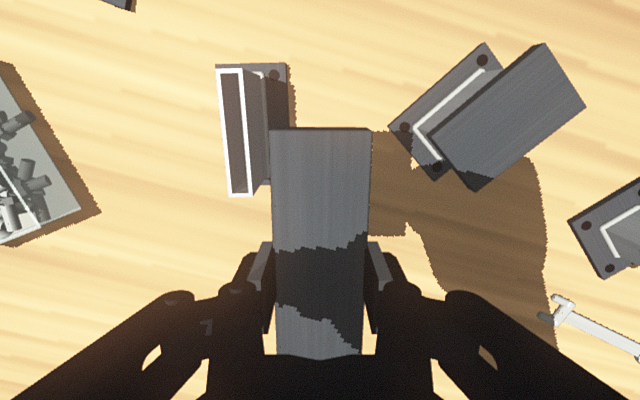

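```bash
python3 - <<'E'
from h import *
import pickle
s=pickle.load(open("w29.pkl","rb")); off=np.array([175-.4,60-.4])
c=quad(s,np.array([(160,34),(270,32),(312,546),(215,549)])/4+off,.095)
E
```

```text
c [0.4037 0.2105] len [np.float64(20.6), np.float64(100.3), np.float64(20.3), np.float64(100.6)] ang [np.float64(107.0), np.float64(17.3), np.float64(107.9), np.float64(17.5)]
```

```bash
python3 - <<'E'
from h import *
p,R,o=pose(); c=np.array([.4037,.2105])-.0004*R[:2,1]+.0004*R[:2,2]; go(*c,.106,-72.6)
E
```

```text
move [115.6 -66.9 -43. ] turn -1.4 | j7 -99.5 yawy -73.97 tilt x [-0.001  0.    -1.   ]
```

Emit:
{"api": "move_arm", "payload": {
  "moves": [
    [0, -50, -30, -1.4],
    [20, -67, -43, -1.4],
    [65, -67, -43, -1.4],
    [98, -67, -43, -1.4],
    [110, -67, -43, -1.4],
    [113.5, -67, -43, -1.4],
    [113.5, -67, -43, -1.4],
    [113.5, -67, -43, -1.4]
  ]
}}

```text
clock: 42.62
tcp_pos: [0.4036, 0.2114, 0.1092]
eef_rot: [176.8, 89.9, 14.2]
contact_force: [0.3, 0.3, -5.7]
finger_gap: 0.038
```

```bash
python3 - <<'E'
from h import *
p,R,o=pose(); c=np.array([.4037,.2105]); print(p,o["contact_force"])
go(*(c-.0004*R[:2,1]+.0004*R[:2,2]),.0973,-72.6)
z=p[2]+.0127
s=chk("w30",poly=(*c,z,.12,.04,17.4))
P=[np.r_[c-.06*R[:2,2]+k*R[:2,1],z] for k in (-.02,.02)]; print(proj(s,P))
cv2.imwrite("pics/w30d.png",cv2.resize(s["frame"][100:370,200:440,::-1],None,fx=2.2,fy=2.2))
E
```

```text
[0.40358068 0.21137107 0.10922342] [ 0.31124387  0.25799555 -5.73819951]
move [11.9  0.5  0.6] turn 0.1 | j7 -120.1 yawy -72.53 tilt x [ 0.002  0.    -1.   ]
[[268.56663796 130.68026936]
 [373.34196114 130.67509824]]
```

View pics/w30d.png

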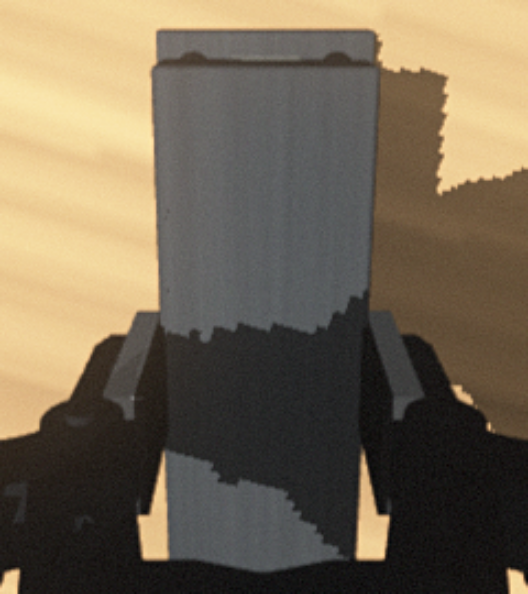

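View pics/w30c.png

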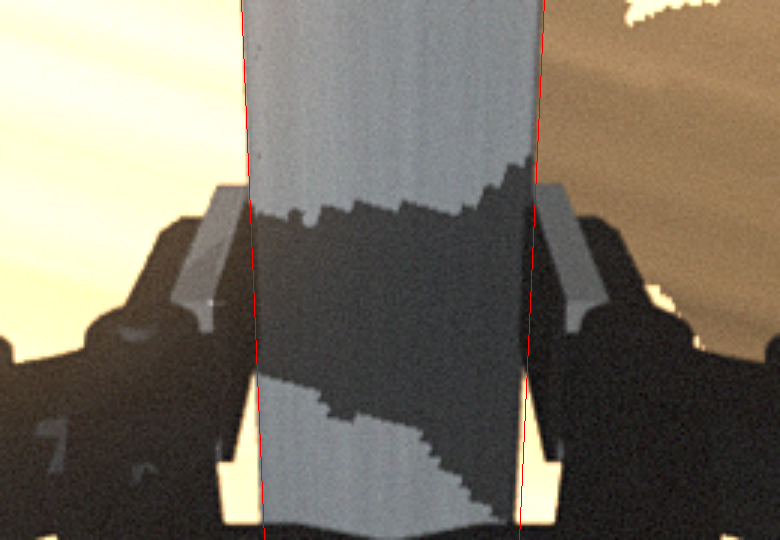

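Emit:
{"api": "move_arm", "payload": {
  "moves": [
    [5, 0.4, 0.5, 0],
    [9, 0.4, 0.5, 0],
    [11, 0.4, 0.5, 0],
    [11.8, 0.4, 0.5, 0],
    [11.8, 0.4, 0.5, 0]
  ]
}}

```text
clock: 43.3
tcp_pos: [0.4025, 0.2106, 0.0971]
eef_rot: [66.9, 89.9, -95.6]
contact_force: [-9.3, -5.7, 23.0]
finger_gap: 0.0379
```

Emit:
{"api": "move_arm", "payload": {
  "moves": [
    [-0.5, 0, 0, 0],
    [-0.5, 0, 0, 0]
  ]
}}

```text
clock: 43.55
tcp_pos: [0.4025, 0.2106, 0.0972]
eef_rot: [49.5, 90.0, -113.0]
contact_force: [-5.7, -3.1, 9.0]
finger_gap: 0.0379
```

Emit:
{"api": "move_arm", "payload": {
  "moves": [
    [0, 0, 0, 0],
    [0, 0, 0, 0],
    [0, 0, 0, 0],
    [0, 0, 0, 0],
    [0, 0, 0, 0]
  ],
  "claw": 1
}}

```text
clock: 44.18
tcp_pos: [0.4027, 0.2107, 0.097]
eef_rot: [-70.3, 90.0, 127.2]
contact_force: [0.1, 0.2, 0.0]
finger_gap: 0.0852
```

Emit:
{"api": "move_arm", "payload": {
  "moves": [
    [-30, 0, 0, 0],
    [-80, 0, 0, 0],
    [-130, 0, 20, 0],
    [-150, 0, 30, 0],
    [-150, 0, 30, 0],
    [-150, 0, 30, 0]
  ]
}}

```text
clock: 44.92
tcp_pos: [0.3741, 0.2015, 0.2463]
eef_rot: [0.4, 90.0, -162.1]
contact_force: [0.5, -0.4, 0.4]
finger_gap: 0.0854
```

```bash
python3 - <<'E'
from h import *
p,R,o=pose(); print(p,o["contact_force"].round(1),o["clock"])
s=snap("wrist","w31"); f=s["frame"][:,:,::-1].copy()
def poly(x,y,z,L,W,yaw):
    c,sn=np.cos(np.radians(yaw)),np.sin(np.radians(yaw)); P=np.array([[x+c*u-sn*v,y+sn*u+c*v,z] for u,v in [(L/2,W/2),(-L/2,W/2),(-L/2,-W/2),(L/2,-W/2)]]); return (proj(s,P)*2).astype(np.int32)
f=cv2.resize(f,None,fx=2,fy=2)
for a in [(.4037,.2105,.11,.12,.04,17.4),(.4722,.0129,.105,.1,.06,148.1)]: cv2.polylines(f,[poly(*a)],True,(0,0,255),1)
cv2.imwrite("pics/w31c.png",f[:500,200:1000])
t=snap("top","t1"); cv2.imwrite("pics/t1c.png",cv2.resize(t["frame"][110:260,160:420,::-1],None,fx=3,fy=3))
E
```

```text
[0.37408257 0.20147383 0.24634747] [ 0.5 -0.4  0.4] 44.925
```

View pics/w31c.png

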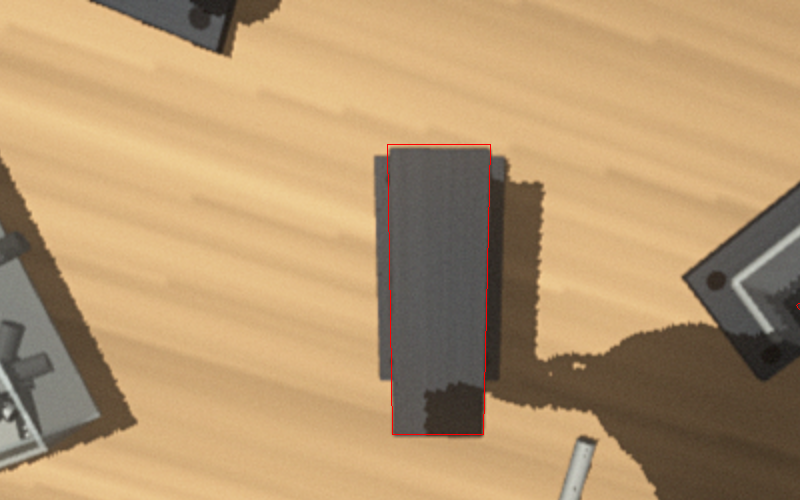

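View pics/t1c.png

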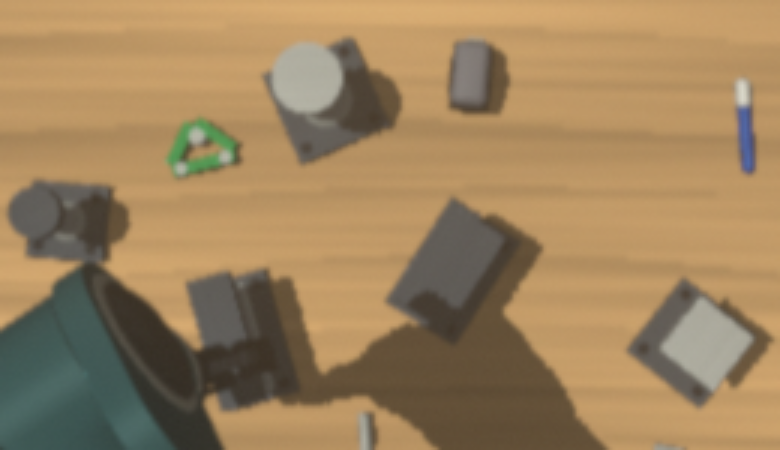

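```bash
python3 - <<'E'
from plant import robot
print(robot.job_done(), robot.get_obs()["clock"])
E
```

```text
the job is handed in; nothing more can be done
the job is handed in; nothing more can be done
```

All five plates are lying flat on their matching posts, and I handed the job in at about 45 s of the 128 s allowed. I took the piles apart in this order: large disc, small disc, square, oblong, long. The purple and red look-alikes were left alone.

- **Lowering:** each plate was set down slowly to light contact. The highest upward force reading at the end of a descent was about 24 N, and I eased the plate back slightly before opening on all but the large disc.
- **Centring:** wrist pictures after release put four plates within about 1 mm of the measured post outlines. The long plate sits about 1 mm off along its length.
- **Angle:** the three straight-sided plates looked parallel to their tubes.
- **Final check:** the last top view showed all five in place, though the arm hid part of the long plate. The gripper was clear and the measured force close to zero.
- **Limits of these checks:** they rest on the robot's own camera calibration, which is good to about 2 mm. No check failed or disagreed.

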